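# Set the overhang gauge and hold a neck blank out to it for sawing

### The arm

A 7-joint arm with a two-finger parallel gripper is mounted at the origin on the work surface. World frame = base frame: x ahead of the robot, y to its left, z up, the work surface at z = 0. Lengths are in m, angles in rad, forces in N, time in s.
With the tool pointing down it reaches from about 0.375 to 0.925 m from the base axis. Payload 3.1 kg.
Tool frame: the origin (TCP) lies at the centre of the arm's flange, where the gripper is bolted on; the fingertips stand 173 mm ahead of it and the grasp point (between the pads) lies 155 mm ahead of it; z points along the fingers, x is the direction in which the jaws open and shut, and the axes are right-handed (so a half turn about z gives the same grasp; the last joint's range is limited). The gripper opens to 85 mm and grips with 20 to 120 N. Pads are 22 mm wide; open, the fingers measure 114 mm over their backs; the gripper's body (76 mm by 85 mm) begins 54 mm behind the grasp point. The pads swing forward as they close: fully open they stand 13 mm farther back than shut.
Start: joints at [1.126, 0.383, 0.044, 1.598, -0.018, 1.161, -0.05], TCP at [0.221, -0.611, 0.405] pointing down, gripper open.
Joint ranges: [-2.61, 2.61], [-0.41, 2.15], [-1.48, 1.57], [0, 2.5], [-1.57, 4.71], [0.05, 1.97], [-2.85, 2.85]. Speed limits (rad/s): [2.79, 2.79, 3.14, 3.14, 3.14, 3.14, 3.14].

### API

Orientations are given as a unit quaternion [w, x, y, z].
In Python, from cell import * gives the robot as it stands. The module is installed in compiled form; this text tells all that it offers.
- The arm moves only by the tool step_arm, never from a script. Its argument "commands" is one flat list of numbers, 5 for each row, row after row: the closure, from -1 (fully open) to 1 (shut), then the shift along the tool's x, y, z in cm, then the turn about the tool's z in degrees. In form: [jaw, dx, dy, dz, turn, jaw, dx, dy, dz, turn, ...]. A call has 1 to 20 rows; each row shifts and turns the pose as measured when the row begins, along the tool's axes as they then stand; what a row does not reach is not made up. A row lasts 1/12 s, in which the tool goes at most 41.7 mm and 7.16 degrees, less where a joint would pass 70% of its speed; a pose out of reach is approached as far as the arm can. A call with a gripper value outside its range is refused whole. The fingers move at their own pace and stop on an object; "force" is the grip in N (left out, the last holds). Time passes only in rows, so rows that do not move let the fingers close. It gives the time, the measured TCP pose, the force and the opening at its end, in the units of the state.
- sense(): the state, without advancing time (a new reading comes with each control period).
- capture(name): name is "scene" or "top"; returns a dict with "image" (400x640x3 uint8, red, green, blue), "range_z" (400x640 float32, m along the optical axis (not along the pixel's ray), 0 where there is no reading), "vertical_fov" (degrees; the focal length in pixels is half the picture's height over the tangent of half this angle, whatever the lens; pixels are square), "cx", "cy" (the principal point, pixels), "D" ([k1, k2, p1, p2, k3] as OpenCV has them; the pictures are not rectified), "extrinsics" (4x4, takes a point from camera to world coordinates). Camera axes: x right, y up, looking along -z (the intrinsics and any distortion apply to the point x, -y, -z); pixel columns grow to the right and rows downward; lengths in m; the calibration is good to about 2 mm. A picture is of the moment at which its call begins.
- job_done(): hands the job in, once; it reports no verdict.
The state is a dict: "time_s": time; "joint_positions": joint angles; "joint_velocities": joint speeds; "tau": joint torques, N m; "position": TCP position; "tcp_rot": TCP orientation; "contact_force": force on the tool from outside, world axes, zero at the start; "moment": the same for the moment, N m; "gripper_width": opening from 0.0 (shut) to 1.0 (fully open).
Only numpy, scipy, OpenCV 4.12 (cv2) and the standard library are available. Lean on these libraries where they do the work, as an engineer would, in place of code of your own. Each camera call takes 0.05 s, during which the arm holds its last target.

### The job

Slide the gauge's pointer along its track until it is level with the brass pin, and leave it set there. Then slide the walnut neck blank straight out over the open side of the sawing rest, without lifting it or letting it tip, until its leading end is level with the pointer and the blank lies square to the rest. Finish while still holding the blank down flat on the rest, ready to saw (it would tip over if you let go), clear of the pointer and with the other things on the bench left where they are.

Things in the scene. Friction and masses are not known exactly. Their poses are not given: they have to be found in the camera images.
- rest: Fixed plywood sawing rest, a flat-topped block 120 (its x) by 180 (its y) by 80 mm high, with a wooden gauge beam along its +x side. Origin at the centre of the block's underside, on the bench; top at z = 80 mm. Its +y points out of the open side, the way the blank is slid; the outer edge is at y = 90 mm. Beam: x 90 to 180, y -90 to 410 mm, its top 60 mm high. The jig's place and yaw vary.
- rest_edge (a point): Middle of the outer (open side) top edge of the sawing rest; axes as the rest's.
- cursor: Sliding pointer on the beam: aluminium carriage 38 x 40 x 12 mm bearing a black grip tab (26 mm in x, 14 in y, 12 to 48 mm above the carriage's underside) and a steel blade 4 mm thick reaching 72 mm towards the blank (-x). Origin: centre of the underside, 62 mm above the bench; axes as the rest's. Slides only along y, 190 to 370 mm out from the rest's origin; 2 N of friction; stays where left.
- cursor_grip (a point): Centre of the black grip tab, 30 mm above the carriage's underside (92 mm above the bench), to be pinched from above on its two y faces, 14 mm apart. Tab, blade and carriage origin share the same y.
- pointer_tip (a point): Tip of the pointer blade, at blank height, 53 mm to the +x side of the rest's middle line, so the 50 mm wide blank passes it without touching.
- pin: Fixed brass pin with a round head, 16 mm across, 28 mm tall, standing on the gauge beam 37 mm to the +x side of the track's middle line. Origin at its foot; axes as the rest's. The pointer is level with it when both have the same y in the rest's frame. It is 195 to 245 mm beyond the rest's outer edge, always further out than the pointer starts.
- blank_center (a point): Centre (half-way up) of the neck blank: a loose plain dark walnut board 50 mm (its x) by 360 mm (its y) by 24 mm thick, about 0.32 kg, lying flat on the rest, long axis across the open edge. Can be gripped from above across its 50 mm width. It tips once its centre is beyond the rest's outer edge, unless held down near its inner end.
- blank_end (a point): Middle of the leading end face (the +y end) of the neck blank, 180 mm from its centre, half-way up; axes as the blank's.
- sanding_block: Bystander: cork sanding block 65 x 100 x 35 mm on the bench below the blank's path. Origin at its underside's centre.
- tape_roll: Bystander: roll of paper tape lying flat, 90 mm across, 24 mm high. Origin at its underside's centre.
- rule: Bystander: steel rule 25 x 130 x 5 mm lying on the gauge beam beside the rest. Origin at its underside's centre.
- glue: Bystander: upright glue bottle 60 mm across, 150 mm tall. Origin at its underside's centre.
- mug: Bystander: mug 80 mm across, 90 mm tall. Origin at its underside's centre.
- screwdriver: Bystander: screwdriver 220 mm long lying on the bench.
- block_plane: Bystander: small plane 50 x 150 x 60 mm standing on the bench. Origin at its underside's centre.
- blank: The same neck blank; origin at the centre of its underside, 12 mm below blank_center.

How it is judged:
By the outcome, as a careful person would: the job done as asked, in the order asked, and still so for the second after the job is handed in, while the arm keeps its last pose, push and grip.
It also fails if it takes over 56 s, if anything falls off the work surface, if the arm or the gripper's body presses on something with over 40 N, if the wrist force passes 120 N, or if a joint passes its speed limit or range.

## Working session

There is one attempt and no reset: what is moved stays moved. The work goes in short steps, Python scripts to look and compute and a tool call to move; the robot and the scene stay as the last step left them, time stands still between calls to the robot, and variables do not carry over. Pictures are saved under pics/ and viewed, and the job is handed in when it is done.

Besides the shell and the picture viewer there is one more tool, called after ">>>" as name(argument=value, ...) on one line, values as JSON. step_arm: Moves the arm, as the interface text tells. Its arguments: {"type":"object","properties":{"commands":{"type":"array","items":{"type":"number"}},"force":{"type":"number"}},"required":["commands"]}

```bash
mkdir -p pics; cat > h.py <<'E'
from cell import *
import numpy as np, cv2
def save(c,n): cv2.imwrite(f'pics/{n}.png',c['image'][:,:,::-1])
def K(c):
    f=200/np.tan(np.radians(c['vertical_fov'])/2)
    return np.array([[f,0,c['cx']],[0,f,c['cy']],[0,0,1.]])
def cloud(c):
    v,u=np.mgrid[0:400,0:640]
    p=cv2.undistortPoints(np.stack([u,v],-1).reshape(-1,1,2).astype(float),K(c),np.array(c['D'],float)).reshape(400,640,2)
    z=c['range_z'].astype(float)
    P=np.stack([p[...,0]*z,-p[...,1]*z,-z],-1)
    E=np.array(c['extrinsics']); W=P@E[:3,:3].T+E[:3,3]
    W[z<=0]=np.nan
    return W
E
python3 - <<'E'
from h import *
for n in('scene','top'):
    c=capture(n);save(c,n+'0');np.savez(n+'0.npz',**{k:np.array(v) for k,v in c.items()})
    print(n,c['vertical_fov'],c['cx'],c['cy'],c['D']);print(np.round(c['extrinsics'],3))
print(sense())
E
```

```text
scene 50.13716569018703 316.045262443654 203.4198432090141 [-0.09053433  0.          0.          0.          0.        ]
[[-0.793 -0.376  0.479  1.14 ]
 [ 0.609 -0.492  0.623  0.678]
 [ 0.002  0.786  0.619  0.762]
 [ 0.     0.     0.     1.   ]]
top 51.508343895954155 317.0547081365095 201.91447949284324 [-0.05664492  0.          0.          0.          0.        ]
[[-5.000e-03  9.960e-01 -9.300e-02  4.720e-01]
 [-1.000e+00 -6.000e-03 -4.000e-03 -1.000e-03]
 [-4.000e-03  9.300e-02  9.960e-01  1.322e+00]
 [ 0.000e+00  0.000e+00  0.000e+00  1.000e+00]]
{'time_s': 0.1, 'joint_positions': array([ 1.12615673,  0.38373069,  0.0438008 ,  1.59940812, -0.01791239,
        1.16121632, -0.04986084]), 'joint_velocities': array([ 7.17045779e-05, -2.24334156e-03,  1.73985380e-04, -3.65738852e-03,
       -1.12222675e-03, -3.54038283e-04, -1.06430716e-04]), 'tau': array([ 2.89546908e-03, -4.34730542e+01,  1.02947317e+00, -2.50455165e+01,
        1.08843885e-02,  5.49278862e-03,  6.92287017e-06]), 'position': array([ 0.22084203, -0.61086254,  0.40343039]), 'tcp_rot': array([-6.40160200e-04,  8.18554855e-01, -5.74427144e-01, -9.97699139e-04]), 'contact_force': array([-0.21292314, -0.40808022, -0.19778925]), 'moment': array([-0.00171069,  0.01550293, -0.02390759]), 'gripper_width': 1.0007713701261864}
```

View pics/scene0.png

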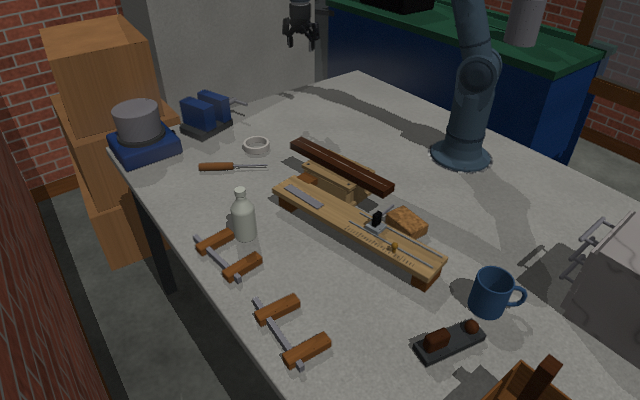

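View pics/top0.png

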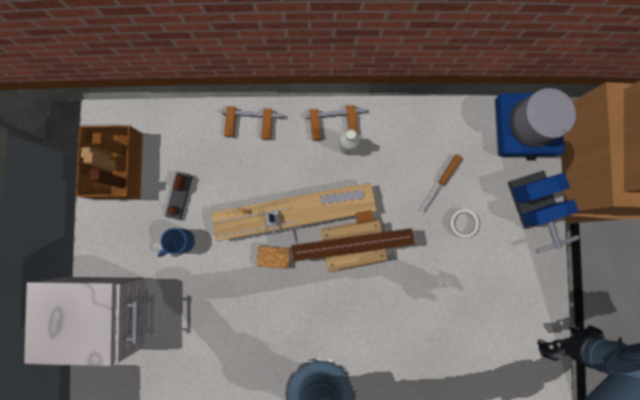

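```bash
python3 - <<'E'
from h import *
for n in('scene','top'):
    c=np.load(n+'0.npz');W=cloud(c);im=c['image']
    print(n,'table z',np.nanmedian(W[...,2]))
    x0,x1,y0,y1=.3,.75,-.35,.45
    s=800/(y1-y0)*1.0
    # orthographic map
    m=np.zeros((450,800,3),np.uint8);hm=np.full((450,800),-1.)
    ok=np.isfinite(W[...,2])&(W[...,0]>x0)&(W[...,0]<x1)&(W[...,1]>y0)&(W[...,1]<y1)
    for (x,y,z),col in zip(W[ok],im[ok]):
        r=int((x1-x)*1000);q=int((y1-y)*1000)
        if z>=hm[min(r,449),min(q,799)]:
            cv2.circle(m,(q,r),1,tuple(int(t) for t in col[::-1]),-1);hm[min(r,449),min(q,799)]=z
    cv2.imwrite(f'pics/map_{n}.png',m)
    for lo,hi,name in((.095,.112,'blank'),(.074,.086,'rest'),(.055,.066,'beam')):
        k=ok&(W[...,2]>lo)&(W[...,2]<hi)
        if name=='blank':
            k&=(im.max(-1)<110)
        k=cv2.morphologyEx(k.astype(np.uint8),cv2.MORPH_OPEN,np.ones((3,3)))
        nl,l,st,_=cv2.connectedComponentsWithStats(k)
        for i in range(1,nl):
            if st[i,4]>60:
                p=W[l==i];print(name,st[i],np.round(np.median(p,0),4),cv2.minAreaRect((p[:,:2]*1000).astype(np.float32)))
E
```

```text
scene table z 0.0017203757626294003
blank [ 290  137  105   57 1487] [ 0.4662 -0.0735  0.1048] ((463.1299133300781, -98.338623046875), (57.574867248535156, 359.5573425292969), 7.570997714996338)
blank [372 212  11   9  66] [0.5494 0.145  0.1049] ((538.2417602539062, 142.57769775390625), (41.547298431396484, 11.795123100280762), 5.2344465255737305)
rest [302 160  55  30 577] [ 0.5027 -0.0921  0.081 ] ((501.2852783203125, -93.61585235595703), (40.33441162109375, 180.5876007080078), 10.220765113830566)
rest [482 269  26   9  93] [0.4449 0.4182 0.0806] ((451.58172607421875, 418.93572998046875), (15.505573272705078, 54.60905456542969), 34.06984329223633)
beam [ 273  171  175  108 4338] [0.5628 0.1127 0.061 ] ((556.49609375, 76.55935668945312), (124.47425842285156, 500.48553466796875), 8.312501907348633)
beam [426 328  22  16 220] [0.6641 0.4396 0.0601] ((660.3106079101562, 440.1629943847656), (22.387489318847656, 46.85273361206055), 76.01111602783203)
top table z -0.0013498466505175166
blank [ 292  229  122   32 2029] [ 0.4614 -0.0979  0.1039] ((461.7244873046875, -99.45175170898438), (50.16775894165039, 358.2387390136719), 7.635863304138184)
rest [322 220  59  20 625] [ 0.5034 -0.1029  0.08  ] ((503.1515197753906, -96.12905883789062), (35.38148498535156, 176.09994506835938), 8.954977035522461)
rest [327 249  60  21 713] [ 0.4179 -0.1076  0.08  ] ((417.3587951660156, -112.62508392333984), (39.4928092956543, 177.71702575683594), 7.9949259757995605)
beam [174 175   8  15  67] [0.6555 0.4365 0.0596] ((655.7322387695312, 438.5489196777344), (18.947959899902344, 45.8368034362793), 75.34024047851562)
beam [ 212  182  164   58 4078] [0.562  0.0654 0.0601] ((549.173583984375, 74.94772338867188), (119.46550750732422, 497.4311828613281), 10.359517097473145)
```

```bash
python3 - <<'E'
from h import *
c=np.load('scene0.npz');im=c['image'][130:300,260:460,::-1]
cv2.imwrite('pics/zs.png',cv2.resize(im,None,fx=3.5,fy=3.5,interpolation=2))
c=np.load('top0.npz');im=c['image'][170:280,200:430,::-1]
cv2.imwrite('pics/zt.png',cv2.resize(im,None,fx=3.4,fy=3.4,interpolation=2))
E
```

```text
(no output)
```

View pics/zs.png

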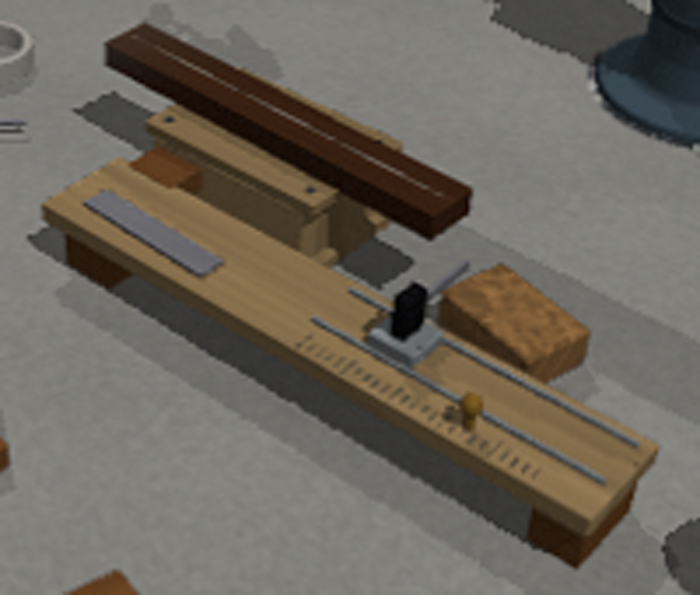

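View pics/zt.png

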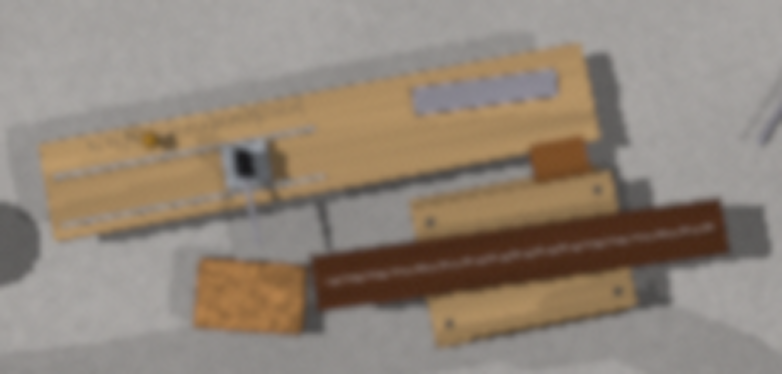

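View pics/map_scene.png

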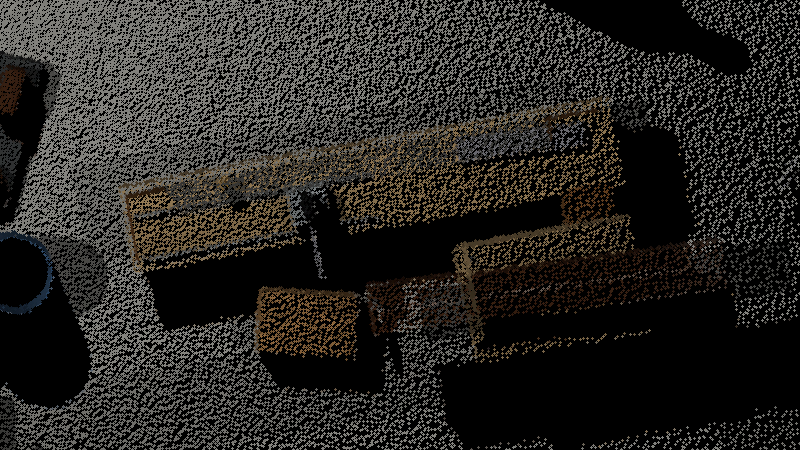

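```bash
cat >> h.py <<'E'
from scipy.optimize import minimize
def proj(c,P):
    E=np.array(c['extrinsics']); Q=(np.asarray(P)-E[:3,3])@E[:3,:3]
    Q=Q*[1,-1,-1]
    return cv2.projectPoints(Q.reshape(-1,1,3),np.zeros(3),np.zeros(3),K(c),np.array(c['D'],float))[0].reshape(-1,2)
def rect(x0,x1,y0,y1,z,sides='abcd',step=.002):
    out=[]
    for s in sides:
        a,b={'a':((x0,y0),(x0,y1)),'b':((x1,y0),(x1,y1)),'c':((x0,y0),(x1,y0)),'d':((x0,y1),(x1,y1))}[s]
        n=max(3,int(np.hypot(b[0]-a[0],b[1]-a[1])/step));t=np.linspace(0.02,.98,n)[:,None]
        xy=np.array(a)*(1-t)+np.array(b)*t
        d=np.array(b)-np.array(a);d=d/np.hypot(*d)
        out.append(np.c_[xy,np.full(n,z),np.tile([-d[1],d[0]],(n,1))])
    return np.vstack(out)
def pose(p,M):
    x,y,a=p;R=np.array([[np.cos(a),-np.sin(a)],[np.sin(a),np.cos(a)]])
    P=M[:,:3].copy();P[:,:2]=M[:,:2]@R.T+[x,y];N=np.c_[M[:,3:]@R.T,np.zeros(len(M))]
    return P,N
def score(c,g,p,M):
    P,N=pose(p,M);a=proj(c,P);b=proj(c,P+N*.002);n=b-a;n/=np.linalg.norm(n,axis=1)[:,None]
    f=lambda q:np.stack([cv2.remap(g[...,k],q[:,0].astype(np.float32)[:,None],q[:,1].astype(np.float32)[:,None],1)[:,0] for k in range(3)],-1)
    d=np.linalg.norm(f(a+n*.8)-f(a-n*.8),axis=1)
    return np.minimum(d,60).mean()
def fit(cs,p,M,d=(.006,.006,.03)):
    gs=[cv2.GaussianBlur(c['image'].astype(np.float32),(0,0),.7) for c in cs]
    best=None
    f=lambda q:-sum(score(c,g,q,M) for c,g in zip(cs,gs))
    rng=np.random.default_rng(0);d=np.array(d)
    for i in range(12):
        q0=np.array(p)+(rng.uniform(-1,1,3)*d if i else 0)
        S=np.vstack([q0]+[q0+np.eye(3)[k]*d[k]*.5 for k in range(3) ])
        r=minimize(f,q0,method='Nelder-Mead',options=dict(initial_simplex=S,xatol=1e-5,fatol=1e-4))
        if best is None or r.fun<best.fun:best=r
    return best.x,-best.fun
BEAM=rect(.09,.18,-.09,.41,.06)
REST=rect(-.06,.06,-.09,.09,.08,'ab')
BLANK=rect(-.025,.025,-.18,.18,.104)
E
cat > m.py <<'E'
from h import *
import sys
def show(r):return np.round(r[0][:2]*1000,1),round(np.degrees(r[0][2]),2),round(r[1],1)
t=np.load('top0.npz');s=np.load('scene0.npz')
p0=[.46,-.105,np.radians(9)]
for nm,cs in(('top',[t]),('scene',[s]),('both',[t,s])):
    for b,M,p in(('beam',BEAM,p0),('beam+rest',np.vstack([BEAM,REST]),p0),('blank',BLANK,[.462,-.099,np.radians(7.6)])):
        print(nm,b,*show(fit(cs,p,M)))
E
python3 m.py
```

```text
top beam [ 459.3 -104.7] 10.45 31.4
top beam+rest [ 459.5 -104.8] 10.49 29.1
top blank [460.  -99.2] 7.81 51.1
scene beam [ 460.3 -104.4] 10.47 45.2
scene beam+rest [ 460.4 -104.6] 10.47 46.5
scene blank [461.5 -98.2] 7.76 40.5
both beam [ 459.9 -104.4] 10.45 76.2
both beam+rest [ 459.9 -104.2] 10.47 75.2
both blank [460.8 -98.9] 7.79 90.9
```

```bash
cat > m2.py <<'E'
from h import *
from m2h import *
import sys
E
cat > m2h.py <<'E'
from h import *
RP=np.array([.4599,-.1044,np.radians(10.46)])
def torest(W):
    x,y,a=RP;d=W[...,:2]-[x,y]
    return np.stack([d[...,0]*np.cos(a)+d[...,1]*np.sin(a),-d[...,0]*np.sin(a)+d[...,1]*np.cos(a),W[...,2]],-1)
def toworld(p):
    x,y,a=RP;return np.array([x+p[0]*np.cos(a)-p[1]*np.sin(a),y+p[0]*np.sin(a)+p[1]*np.cos(a)])
CARR=np.vstack([rect(-.019,.019,-.02,.02,.074,step=.001)])
TAB=rect(-.013,.013,-.007,.007,.110,step=.001)
def tol(r):return np.round(torest(np.array([*r[0][:2],0]))*1000,1)[:2],round(np.degrees(r[0][2]-RP[2]),2),round(r[1],1)
E
cat > m3.py <<'E'
from m2h import *
t=np.load('top0.npz');s=np.load('scene0.npz')
for n,c in(('scene',s),('top',t)):
    L=torest(cloud(c));im=c['image'].astype(int)
    k=(abs(L[...,0]-.135)<.04)&(L[...,1]>.15)&(L[...,1]<.4)&(L[...,2]>.085)
    k1=k&(L[...,2]>.1)
    print(n,'tab>.1',k1.sum(),np.round(L[k1].min(0),4),np.round(L[k1].max(0),4),np.median(L[k1],0).round(4))
    k=(L[...,0]>.15)&(L[...,0]<.19)&(L[...,1]>.25)&(L[...,1]<.37)&(L[...,2]>.068)
    print('pin',k.sum(),np.argwhere(k)[:,::-1].mean(0),L[k].min(0).round(4),L[k].max(0).round(4),np.median(L[k],0).round(4))
    k=(L[...,0]>.05)&(L[...,0]<.115)&(L[...,1]>.15)&(L[...,1]<.4)&(L[...,2]>.075)&(L[...,2]<.11)
    print('blade',k.sum(),L[k].min(0).round(4),L[k].max(0).round(4),np.median(L[k],0).round(4))
for cs in([t],[s],[t,s]):
    for y in (.21,.225):
        for M in(CARR,TAB,np.vstack([CARR,TAB])):
            print(tol(fit(cs,[*toworld([.135,y]),RP[2]],M,(.004,.006,.0005))))
E
python3 m3.py
```

```text
scene tab>.1 68 [0.1119 0.2185 0.1004] [0.1426 0.2338 0.1137] [0.1311 0.2286 0.1089]
pin 46 [393.95652174 246.02173913] [0.1596 0.299  0.0693] [0.1719 0.3129 0.0895] [0.1671 0.3073 0.0841]
blade 51 [0.0536 0.2228 0.0756] [0.1138 0.2435 0.1066] [0.0811 0.2273 0.0951]
top tab>.1 45 [0.105  0.2176 0.1002] [0.1377 0.2317 0.1142] [0.1246 0.2247 0.1097]
pin 24 [244.         210.29166667] [0.1548 0.2971 0.0771] [0.1695 0.3113 0.09  ] [0.162  0.3031 0.0853]
blade 45 [0.0537 0.2071 0.076 ] [0.1148 0.2407 0.1094] [0.0931 0.2239 0.096 ]
(array([118.7, 212.5]), np.float64(0.08), np.float64(33.3))
(array([120.4, 210.3]), np.float64(0.05), np.float64(32.3))
(array([124.4, 225.3]), np.float64(-0.0), np.float64(33.8))
(array([118.8, 212.5]), np.float64(0.13), np.float64(33.2))
(array([123.6, 223.8]), np.float64(0.04), np.float64(55.2))
(array([124.2, 225.3]), np.float64(0.08), np.float64(33.8))
(array([134.2, 213.2]), np.float64(0.03), np.float64(21.2))
(array([135.5, 215.3]), np.float64(0.01), np.float64(36.5))
(array([125.7, 214. ]), np.float64(0.05), np.float64(32.7))
(array([143.9, 227.1]), np.float64(-0.02), np.float64(26.6))
(array([130.2, 229.8]), np.float64(0.01), np.float64(42.4))
(array([126.3, 227.2]), np.float64(0.09), np.float64(37.7))
(array([117.6, 213.2]), np.float64(0.07), np.float64(60.7))
(array([125.8, 213.4]), np.float64(0.03), np.float64(65.0))
(array([126. , 226.3]), np.float64(0.09), np.float64(70.5))
(array([126. , 226.9]), np.float64(0.06), np.float64(61.2))
(array([125.4, 225.3]), np.float64(0.1), np.float64(90.9))
(array([125.8, 226.4]), np.float64(0.05), np.float64(70.5))
```

```bash
cat > m4.py <<'E'
from m2h import *
def ray(c,uv,z):
    E=np.array(c['extrinsics']);p=cv2.undistortPoints(np.array(uv,float).reshape(1,1,2),K(c),np.array(c['D'],float))[0,0]
    d=E[:3,:3]@np.array([p[0],-p[1],-1]);o=E[:3,3];return o+d*(z-o[2])/d[2]
if __name__=='__main__':
    for n in('scene','top'):
        c=np.load(n+'0.npz');im=c['image']
        u,v=proj(c,[[*toworld([.162,.304]),.08]])[0];print(n,u,v)
        a,b=int(u)-20,int(v)-17
        z=cv2.resize(im[b:b+34,a:a+40,::-1],None,fx=16,fy=16,interpolation=0);cv2.imwrite(f'pics/pin_{n}.png',z);print('offset',a,b)
        # model overlay of circle
        for y in(.300,.304,.308):
            print(y,proj(c,[[*toworld([.162,y]),.08]])[0])
E
python3 m4.py
```

```text
scene 394.0912244659819 245.12625330698523
offset 374 228
0.3 [392.64792299 244.32290498]
0.304 [394.09122447 245.12625331]
0.308 [395.54007537 245.9326954 ]
top 244.09965346927356 210.4690576377676
offset 224 193
0.3 [245.40281078 210.2215354 ]
0.304 [244.09965347 210.46905764]
0.308 [242.79664007 210.71655881]
```

View pics/pin_scene.png

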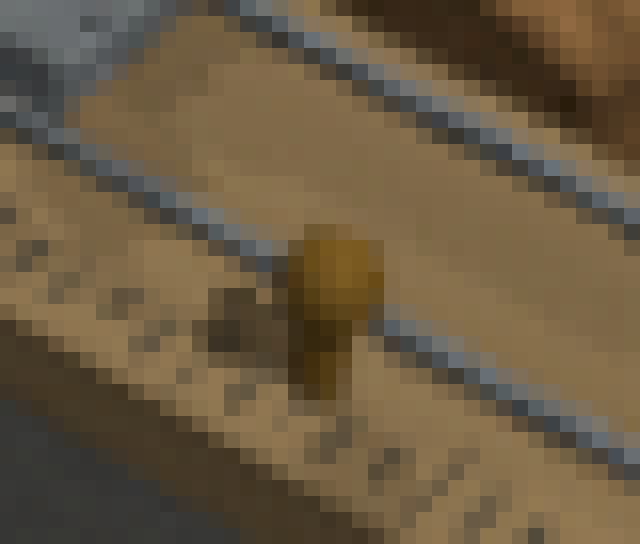

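View pics/pin_top.png

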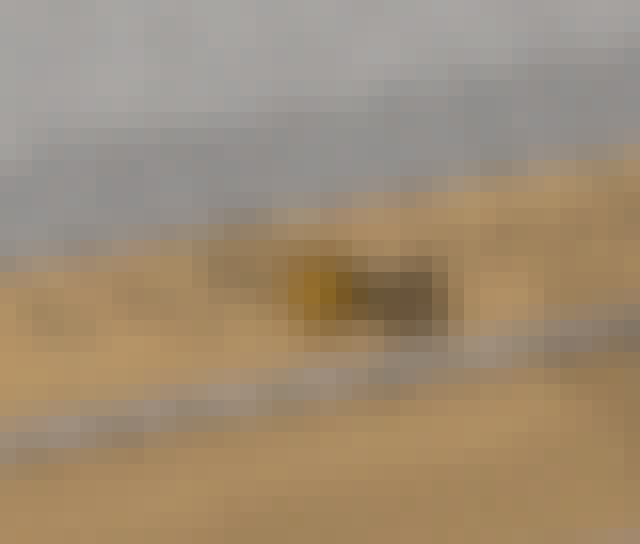

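```bash
cat > go.py <<'E'
from m2h import *
import sys
from scipy.spatial.transform import Rotation as R
# usage: go.py xr yr zg jawaxis_angle_deg(rest frame)   (grasp point in rest frame, mm)
def rel(xr,yr,zg,ang,s=None):
    s=s or sense();q=s['tcp_rot'];Rm=R.from_quat([q[1],q[2],q[3],q[0]]).as_matrix()
    p=np.array(s['position']);g=p+Rm[:,2]*.155
    th=np.degrees(np.arctan2(Rm[1,0],Rm[0,0]))
    want=ang+np.degrees(RP[2]);dw=(want-th+90)%180-90
    t=np.array([*toworld([xr/1000,yr/1000]),zg/1000])
    gl=torest(g)*1000
    print('t',round(s['time_s'],2),'grasp rest mm',gl.round(1),'jaw ang rest',round(th-np.degrees(RP[2]),2),'tilt',np.round(Rm[:2,2],4),'w',round(s['gripper_width'],3),'F',np.round(s['contact_force'],1))
    print('tool cm',np.round(Rm.T@(t-g)*100,2),'turn',round(-dw,2),'q7',round(s['joint_positions'][6],2))
if __name__=='__main__': rel(*map(float,sys.argv[1:5]))
E
python3 go.py 125 226 200 90; python3 - <<'E'
from m2h import *
print(torest(np.array([.4608,-.0989,0])))
E
```

```text
t 0.1 grasp rest mm [-327.1 -454.3  248.4] jaw ang rest -80.58 tilt [-0.0009  0.0022] w 1.001 F [-0.2 -0.4 -0.2]
tool cm [-59.7  -55.74   4.98] turn 9.42 q7 -0.05
[0.00188356 0.00524521 0.        ]
```

>>> step_arm(commands=[-1,0,0,0,4.7,-1,0,0,0,4.7], force=40)

```text
time_s: 0.27
position: [0.2205, -0.6104, 0.4017]
tcp_rot: [-0.001, 0.767, -0.642, -0.002]
contact_force: [-0.5, 0.0, 0.3]
gripper_width: 1.003
```

```bash
python3 go.py 125 226 220 90
```

```text
t 0.27 grasp rest mm [-327.4 -453.3  246.7] jaw ang rest -90.28 tilt [-0.0019  0.0051] w 1.003 F [-0.5  0.   0.3]
tool cm [-68.13 -44.91   3.  ] turn -0.28 q7 -0.21
```

>>> step_arm(commands=[-1,-3.2,-2.1,0,0,-1,-3.2,-2.1,0,0,-1,-3.2,-2.1,0,0,-1,-3.2,-2.1,0,0,-1,-3.2,-2.1,0,0,-1,-3.2,-2.1,0,0,-1,-3.2,-2.1,0,0,-1,-3.2,-2.1,0,0,-1,-3.2,-2.1,0,0,-1,-3.2,-2.1,0,0,-1,-3.2,-2.1,0,0,-1,-3.2,-2.1,0,0,-1,-3.2,-2.1,0,0,-1,-3.2,-2.1,0,0,-1,-3.2,-2.1,0,0,-1,-3.2,-2.1,0,0])

```text
time_s: 1.6
position: [0.4658, -0.0324, 0.3927]
tcp_rot: [0.004, 0.758, -0.652, -0.008]
contact_force: [1.9, -0.6, 0.3]
gripper_width: 1.005
```

```bash
python3 go.py 125 226 220 90
```

```text
t 1.6 grasp rest mm [ 16.5  70.8 237.7] jaw ang rest -91.89 tilt [-0.0164  0.004 ] w 1.005 F [ 1.9 -0.6  0.3]
tool cm [-15.86 -10.36   1.71] turn -1.89 q7 -1.47
```

>>> step_arm(commands=[-1,-3,-2,0,0,-1,-3,-2,0,0,-1,-3,-2,0,0,-1,-3,-2,0,-1,-1,-2,-1.5,0,-1,-1,0,0,0,0,-1,0,0,0,0])

```text
time_s: 2.18
position: [0.5393, 0.1394, 0.39]
tcp_rot: [0.002, 0.775, -0.632, -0.011]
contact_force: [-1.1, -0.9, -0.2]
gripper_width: 1.004
```

```bash
python3 go.py 125 226 130 90
```

```text
t 2.18 grasp rest mm [119.8 227.4 235.1] jaw ang rest -88.92 tilt [-0.0187  0.0104] w 1.004 F [-1.1 -0.9 -0.2]
tool cm [ 0.3  -0.69 10.49] turn 1.08 q7 -1.82
```

>>> step_arm(commands=[-1,0.1,-0.3,2.5,0.5,-1,0.1,-0.2,2.5,0.5,-1,0.1,-0.2,2.5,0,-1,0,0,2,0,-1,0,0,0,0,-1,0,0,0,0])

```text
time_s: 2.68
position: [0.5447, 0.1328, 0.2918]
tcp_rot: [0.004, 0.767, -0.642, -0.009]
contact_force: [0.1, -0.1, 0.2]
gripper_width: 1.002
```

```bash
python3 go.py 125 226 97 90; python3 - <<'E'
from h import *
c=capture('scene');save(c,'s1')
cv2.imwrite('pics/s1z.png',cv2.resize(c['image'][130:300,260:460,::-1],None,fx=3.5,fy=3.5,interpolation=2))
E
```

```text
t 2.68 grasp rest mm [123.8 219.2 136.8] jaw ang rest -90.37 tilt [-0.0183  0.0055] w 1.002 F [ 0.1 -0.1  0.2]
tool cm [-0.65 -0.18  3.98] turn -0.37 q7 -1.9
```

View pics/s1z.png

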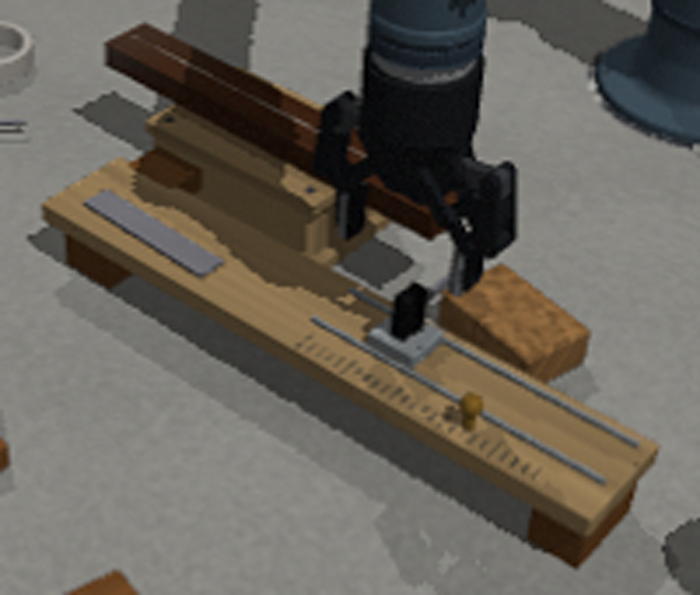

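>>> step_arm(commands=[-1,-0.4,-0.1,1.2,0,-1,-0.3,0,1.2,0,-1,0,0,1.0,0,-1,0,0,0.4,0,-1,0,0,0,0])

```text
time_s: 3.15
position: [0.5454, 0.1395, 0.2549]
tcp_rot: [0.001, 0.766, -0.643, -0.006]
contact_force: [1.0, -0.4, 0.1]
gripper_width: 1.003
```

```bash
python3 go.py 125 226 97 90
```

```text
t 3.15 grasp rest mm [127.  225.4  99.9] jaw ang rest -90.55 tilt [-0.0105  0.0055] w 1.003 F [ 1.  -0.4  0.1]
tool cm [-0.05  0.19  0.3 ] turn -0.55 q7 -1.94
```

>>> step_arm(commands=[1,0,0.15,0,-0.5,1,0,0,0,0,1,0,0,0,0,1,0,0,0,0,1,0,0,0,0,1,0,0,0,0,1,0,0,0,0,1,0,0,0,0,1,0,0,0,0], force=40)

```text
time_s: 3.9
position: [0.5443, 0.1401, 0.2561]
tcp_rot: [0.0, 0.769, -0.639, -0.005]
contact_force: [0.2, -0.3, -1.4]
gripper_width: 0.152
```

```bash
python3 go.py 125 305.5 97 90
```

```text
t 3.9 grasp rest mm [126.3 226.3 101.1] jaw ang rest -89.95 tilt [-0.0082  0.0061] w 0.152 F [ 0.2 -0.3 -1.4]
tool cm [-7.92  0.12  0.47] turn 0.05 q7 -1.93
```

>>> step_arm(commands=[1,-1.2,0,0,0,1,-1.2,0,0,0,1,-1.2,0,0,0,1,-1.2,0,0,0,1,-1.2,0,0,0,1,-1.0,0,0,0,1,0,0,0,0,1,0,0,0,0])

```text
time_s: 4.57
position: [0.5306, 0.2146, 0.2561]
tcp_rot: [0.002, 0.769, -0.639, -0.003]
contact_force: [0.9, -2.8, -0.2]
gripper_width: 0.157
```

```bash
python3 go.py 125 305.5 101 90
```

```text
t 4.57 grasp rest mm [126.4 301.3 101.1] jaw ang rest -89.88 tilt [-0.0072  0.0015] w 0.157 F [ 0.9 -2.8 -0.2]
tool cm [-0.42  0.14  0.01] turn 0.12 q7 -2.08
```

>>> step_arm(commands=[1,-0.3,0,0,0,1,-0.15,0,0,0,1,0,0,0,0,1,0,0,0,0])

```text
time_s: 4.9
position: [0.5299, 0.2193, 0.2561]
tcp_rot: [0.002, 0.769, -0.64, -0.004]
contact_force: [-0.2, -0.8, -1.0]
gripper_width: 0.158
```

```bash
python3 go.py 125 305.5 101 90
```

```text
t 4.9 grasp rest mm [126.4 306.1 101.1] jaw ang rest -90.0 tilt [-0.0079  0.0017] w 0.158 F [-0.2 -0.8 -1. ]
tool cm [0.06 0.14 0.01] turn -0.0 q7 -2.09
```

Release, go straight up, then away from the view and measure.

>>> step_arm(commands=[-1,0,0,0,0,-1,0,0,0,0,-1,0,0,0,0,-1,0,0,0,0,-1,0,0,0,0,-1,0,0,-1,0,-1,0,0,-2,0,-1,0,0,-3,0,-1,0,0,-3,0,-1,0,0,-2,0,-1,3,0,0,0,-1,3,0,0,0,-1,3,0,0,0,-1,3,0,0,0,-1,3,0,0,0,-1,3,0,0,0,-1,3,0,0,0,-1,3,0,0,0,-1,3,0,0,0])

```text
time_s: 6.48
position: [0.5816, -0.0393, 0.383]
tcp_rot: [-0.008, 0.778, -0.628, -0.003]
contact_force: [0.7, -0.0, -0.3]
gripper_width: 1.0
```

```bash
cat > shot.py <<'E'
from h import *
import sys
n=sys.argv[1]
for k in('scene','top'):
    c=capture(k);save(c,k+n);np.savez(k+n+'.npz',**{a:np.array(v) for a,v in c.items()})
    im=c['image'][130:300,260:460] if k=='scene' else c['image'][170:280,200:430]
    cv2.imwrite(f'pics/z{k}{n}.png',cv2.resize(im[...,::-1],None,fx=3.4,fy=3.4,interpolation=2))
E
python3 shot.py 2; python3 go.py 0 -115 200 -2.7
cat > m5.py <<'E'
from m2h import *
import sys
n=sys.argv[1]
t=np.load(f'top{n}.npz');s=np.load(f'scene{n}.npz')
for nm,cs in(('t',[t]),('s',[s]),('ts',[t,s])):
    for M in(TAB,np.vstack([CARR,TAB])):
        print(nm,tol(fit(cs,[*toworld([.125,.306]),RP[2]],M,(.003,.004,.0005))))
for n,c in(('s',s),('t',t)):
    for y in(.303,.306,.309):print(n,y,proj(c,[[*toworld([.125,y]),.110],[*toworld([.053,y]),.092],[*toworld([.162,y]),.08]]).round(1).tolist())
E
python3 m5.py 2
```

```text
t 6.58 grasp rest mm [132.   36.7 227.6] jaw ang rest -89.02 tilt [0.0049 0.0116] w 1.001 F [-0.4 -1.  -0.4]
tool cm [14.96 13.48  2.51] turn -86.32 q7 -1.48
t (array([123.5, 301.3]), np.float64(0.04), np.float64(56.0))
t (array([122.3, 299.4]), np.float64(0.03), np.float64(36.2))
s (array([128.1, 306.4]), np.float64(0.01), np.float64(37.6))
s (array([126.2, 305.8]), np.float64(0.05), np.float64(37.2))
ts (array([125.5, 303.9]), np.float64(0.03), np.float64(81.8))
ts (array([125.9, 305.1]), np.float64(0.04), np.float64(68.6))
s 0.303 [[404.2, 227.2], [419.3, 218.3], [393.7, 244.9]]
s 0.306 [[405.3, 227.8], [420.4, 218.8], [394.8, 245.5]]
s 0.309 [[406.4, 228.4], [421.5, 219.3], [395.9, 246.1]]
t 0.303 [[244.8, 222.0], [250.0, 246.2], [244.4, 210.4]]
t 0.306 [[243.8, 222.2], [249.0, 246.4], [243.4, 210.6]]
t 0.309 [[242.7, 222.4], [248.0, 246.6], [242.5, 210.8]]
```

View pics/zscene2.png

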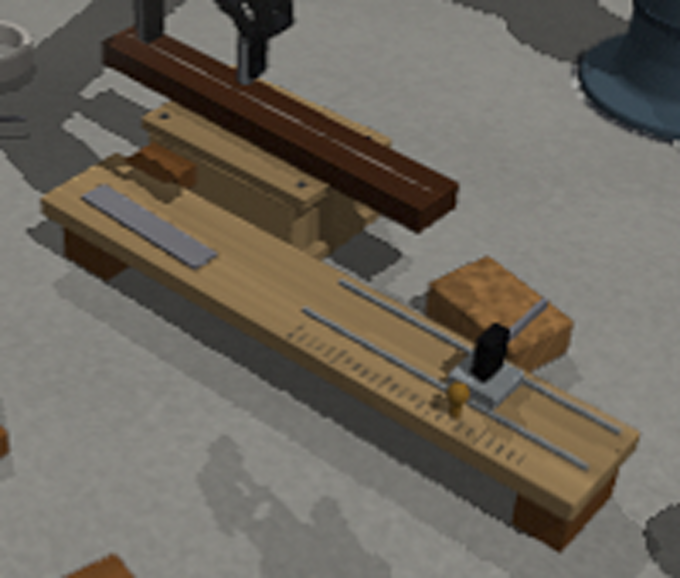

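View pics/ztop2.png

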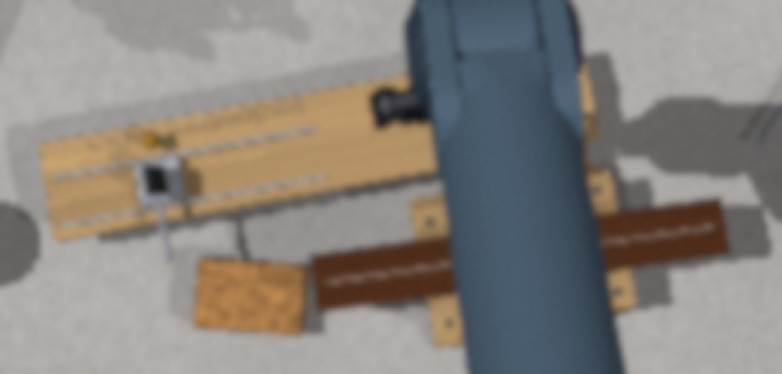

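```bash
cat > m6.py <<'E'
from m2h import *
from m4 import ray
for n,y0 in(('2',.306),('0',.226)):
  for k in('scene','top'):
    c=np.load(f'{k}{n}.npz');im=c['image'].astype(float)
    def hull(y):
        b=[[*toworld([.125+a,y+d]),z] for a in(-.013,.013) for d in(-.007,.007) for z in(.074,.110)]
        h=cv2.convexHull(proj(c,b).astype(np.float32))[:,0];M=cv2.moments(h);return np.array([M['m10'],M['m01']])/M['m00'],M['m00']
    h0,A=hull(y0);u,v=h0.astype(int)
    g=im[v-12:v+13,u-12:u+13].max(-1)
    w=np.clip((75-g)/(75-25),0,1)
    # keep component at centre
    nl,l=cv2.connectedComponents((w>.15).astype(np.uint8));i=l[12,12];w=w*(l==i)
    vv,uu=np.mgrid[v-12:v+13,u-12:u+13];cen=np.array([(w*uu).sum(),(w*vv).sum()])/w.sum()
    d=(hull(y0+.004)[0]-hull(y0-.004)[0])/8
    print(n,k,'hull',h0.round(2),'area',round(A,1),'blob',cen.round(2),round(w.sum(),1),'dy mm',round((cen-h0)@d/(d@d),2),'perp px',round(np.cross(d/np.hypot(*d),cen-h0).item(),2))
    q0=proj(c,[[*toworld([.162,.3055]),.08]])[0];u,v=q0.round().astype(int)
    p=cv2.cvtColor(c['image'],cv2.COLOR_RGB2HSV)[v-8:v+9,u-8:u+9].astype(float)
    s=p[...,1]
    if n=='0':
        print(s.astype(int)); print(p[...,2].astype(int))
    w=np.clip((s-150)/60,0,1)*(p[...,2]>70);vv,uu=np.mgrid[v-8:v+9,u-8:u+9]
    w*=np.hypot(uu-q0[0],vv-q0[1])<6
    cen=np.array([(w*uu).sum(),(w*vv).sum()])/w.sum()
    a,b=proj(c,[[*toworld([.162,.3015]),.08],[*toworld([.162,.3095]),.08]]);d=(b-a)/8
    print('   pin',q0.round(2),cen.round(2),w.sum().round(1),'dy',round((cen-q0)@d/(d@d),2),'perp',round(np.cross(d/np.hypot(*d),cen-q0).item(),2))
E
python3 m6.py 2>/dev/null
```

```text
2 scene hull [404.27 233.54] area 166.2 blob [402.67 232.09] 155.9 dy mm -5.12 perp px -0.53
   pin [394.63 245.43] [394.54 245.6 ] 16.8 dy 0.01 perp 0.2
2 top hull [244.78 222.45] area 63.0 blob [245.68 222.61] 20.3 dy mm -2.55 perp px -0.33
   pin [243.61 210.56] [243.74 210.84] 3.5 dy -0.22 perp -0.3
0 scene hull [376.41 218.7 ] area 160.5 blob [376.32 218.67] 126.8 dy mm -0.26 perp px 0.01
[[109 112 111 110 110 110 108 108 110 109 110 106 110 110 111 105  78]
 [110 109 110 110 110 110 108 109 109 111 108 111 110 109 108 110 112]
 [115 109 110 111 108 108 110 109 111 109 111 108 110 112 110 109 109]
 [ 95 110 111 108 107 107 108 106 110 111 108 105 109 112 111 109 108]
 [ 15  74 103 112 114 111 111 110 108 105 110 106 108 113 111 111 109]
 [ 22   7  43  78 100 111 139 149 135 123 110 107 110 113 111 108 108]
 [ 83  14  26   7  57 130 191 190 185 187 134 109 108 112 110 112 109]
 [111 100  63  14  67 178 189 180 184 188 156 112 108 111 109 112 108]
 [110 113 112  82 114 192 181 184 182 187 197 115 108 108 108 111 108]
 [111 114 115 110 131 182 191 184 188 188 174 105 112 111 111 10
[... 3643 characters left out ...]
165 158 157 155 152 151 149 148 136 120 107 105 105 103 106 126 152]
 [165 164 167 166 162 158 152 145 135 124 117 111 106 105 108 124 149]
 [167 167 171 172 170 167 160 150 143 140 142 135 123 117 120 132 153]
 [172 172 175 176 174 173 168 162 157 158 160 153 143 137 137 143 153]
 [175 175 176 175 173 172 168 165 162 160 159 154 147 144 144 145 149]
 [172 171 171 168 164 161 159 159 158 153 151 144 142 145 149 151 153]
 [162 163 163 160 154 150 151 154 156 154 152 149 148 152 158 161 162]
 [150 152 155 156 154 152 153 157 160 160 160 161 161 164 166 169 170]
 [152 154 156 160 161 160 161 164 166 168 169 169 170 172 172 173 174]]
   pin [243.61 210.56] [243.73 210.79] 3.6 dy -0.23 perp -0.24
```

```bash
python3 - <<'E'
from m2h import *
c=np.load('scene2.npz');im=c['image'][...,::-1]
a,b,w,h,f=370,205,64,56,12
big=cv2.resize(im[b:b+h,a:a+w],None,fx=f,fy=f,interpolation=0)
def box(x0,x1,y0,y1,z0,z1,col):
    for z in(z0,z1):
        P=proj(c,[[*toworld([x,y]),z] for x,y in((x0,y0),(x1,y0),(x1,y1),(x0,y1))])
        cv2.polylines(big,[np.round((P-[a,b]+.5)*f).astype(int)],True,col,1)
y=.3055
box(.112,.138,y-.007,y+.007,.074,.110,(0,255,0))
box(.106,.144,y-.02,y+.02,.062,.074,(255,255,0))
P=proj(c,[[*toworld([.053,y]),.092],[*toworld([.112,y]),.092]]);cv2.polylines(big,[np.round((P-[a,b]+.5)*f).astype(int)],False,(0,0,255),1)
cv2.imwrite('pics/ov.png',big)
E
```

```text
(no output)
```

View pics/ov.png

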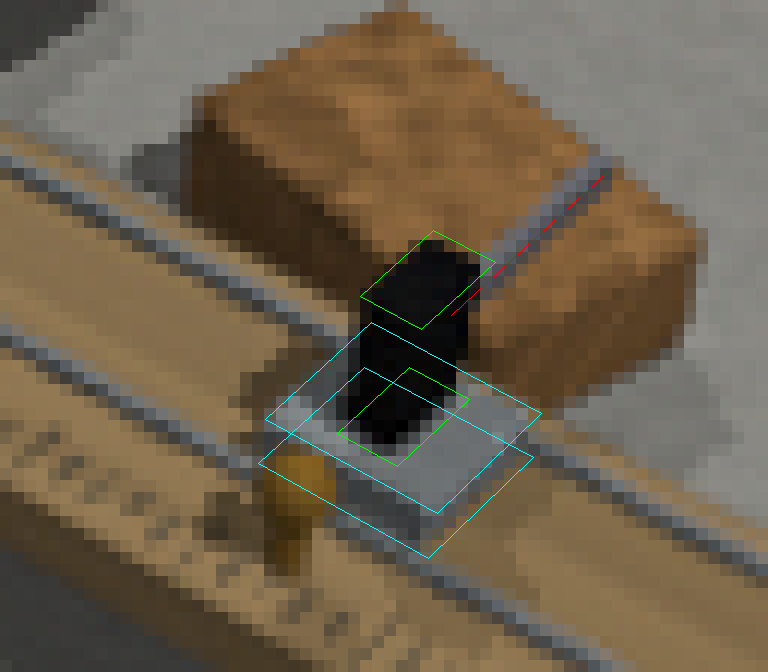

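```bash
cat > ov.py <<'E'
from m2h import *
import sys
def ov(n,k,y,xc=.125,f=14,w=40,h=40,pin=False):
    c=np.load(f'{k}{n}.npz');im=c['image'][...,::-1]
    u,v=proj(c,[[*toworld([xc,y]),.08]])[0];a,b=int(u)-w//2,int(v)-h//2
    big=cv2.resize(im[b:b+h,a:a+w],None,fx=f,fy=f,interpolation=0)
    big=cv2.convertScaleAbs(big,alpha=1.3,beta=10)
    def box(x0,x1,y0,y1,z0,z1,col):
        P=proj(c,[[*toworld([x,y]),z] for x in(x0,x1) for y in(y0,y1) for z in(z0,z1)])
        H=cv2.convexHull(P.astype(np.float32))[:,0]
        cv2.polylines(big,[np.round((H-[a,b]+.5)*f).astype(int)],True,col,1)
    box(xc-.013,xc+.013,y-.007,y+.007,.074,.110,(0,255,0))
    box(xc-.019,xc+.019,y-.02,y+.02,.062,.074,(255,255,0))
    P=proj(c,[[*toworld([.053,y]),.092],[*toworld([.112,y]),.092]]);cv2.polylines(big,[np.round((P-[a,b]+.5)*f).astype(int)],False,(0,0,255),1)
    return big
A=[ov('0','scene',.2257,f=10),ov('2','scene',.3055,f=10)]
B=[ov('0','top',.2257,f=10,h=20),ov('2','top',.3055,f=10,h=20)]
cv2.imwrite('pics/ov2.png',np.vstack([np.hstack(A),np.hstack(B)]))
E
python3 ov.py
```

View pics/ov2.png

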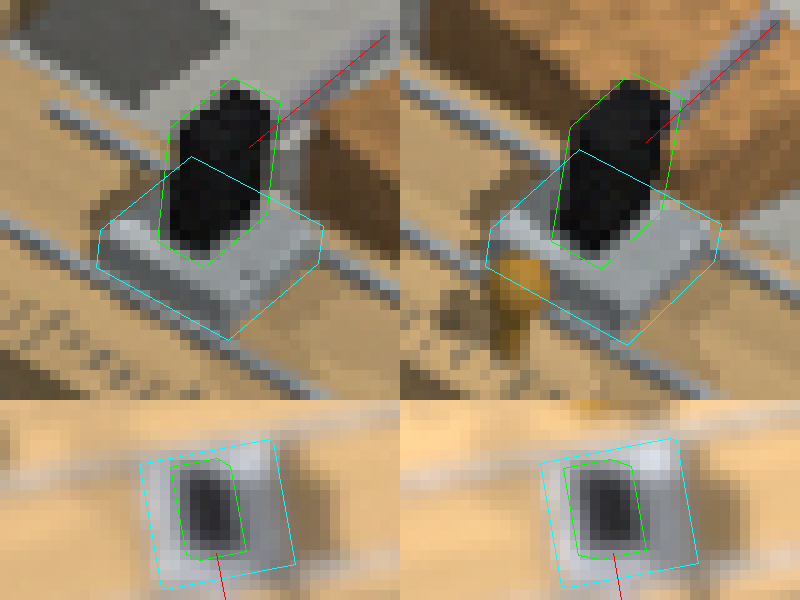

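```bash
cat > m7.py <<'E'
from m2h import *
def hullpts(c,y):
    b=[[*toworld([.125+a,y+d]),z] for a in(-.0125,.0125) for d in(-.0065,.0065) for z in(.075,.1095)]
    return cv2.convexHull(proj(c,b).astype(np.float32))[:,0]
def model(c,y,o,S=16,n=34,blur=.5,off=(0,0)):
    h=hullpts(c,y)+off
    m=np.zeros((n*S,n*S),np.uint8)
    cv2.fillPoly(m,[np.round((h-o+.5)*S*16).astype(np.int32)],255,shift=4)
    return cv2.GaussianBlur(cv2.resize(m,(n,n),interpolation=cv2.INTER_AREA)/255.,(0,0),blur)
for n,y0 in(('0',.226),('2',.3055)):
  for k in('scene','top'):
    c=np.load(f'{k}{n}.npz');g=c['image'].max(-1).astype(float)
    cen=hullpts(c,y0).mean(0);o=cen.astype(int)-17
    G=g[o[1]:o[1]+34,o[0]:o[0]+34]
    res=[]
    for bl in([.4] if k=='scene' else [.9]):
      for p in np.arange(-1,1.01,.25):
        for y in np.arange(y0-.005,y0+.0051,.0005):
          m=model(c,y,o,blur=bl,off=(0,p))
          # local: within 1.5px of silhouette, robust: correlation of dark
          band=cv2.dilate((m>.02).astype(np.uint8),np.ones((3,3)))>0
          A=np.clip(G,0,70 if k=='scene' else 90)
          hi=A.max();pred=m*A.min()+(1-m)*hi
          B=np.zeros_like(G,bool);B[6:28,6:28]=1
          # exclude cork dark: compare only in union region
          res.append((np.mean(np.abs(pred-A)[band]) + 0.5*np.mean((A<32 if k=='scene' else A<60)[B&~band]),y,p))
    res.sort();print(n,k,[(round(r,2),round(y*1e3,1),p) for r,y,p in res[:4]])
E
python3 m7.py
```

```text
0 scene [(np.float64(10.3), np.float64(225.5), np.float64(0.0)), (np.float64(10.3), np.float64(225.5), np.float64(-0.25)), (np.float64(10.42), np.float64(225.5), np.float64(-0.5)), (np.float64(10.44), np.float64(225.5), np.float64(0.5))]
0 top [(np.float64(9.37), np.float64(223.5), np.float64(0.25)), (np.float64(9.38), np.float64(226.5), np.float64(0.0)), (np.float64(9.43), np.float64(226.5), np.float64(1.0)), (np.float64(9.43), np.float64(227.0), np.float64(0.0))]
2 scene [(np.float64(10.96), np.float64(305.0), np.float64(-0.5)), (np.float64(11.02), np.float64(305.0), np.float64(-0.25)), (np.float64(11.15), np.float64(304.5), np.float64(-0.25)), (np.float64(11.18), np.float64(305.0), np.float64(-0.75))]
2 top [(np.float64(11.01), np.float64(301.0), np.float64(0.25)), (np.float64(11.07), np.float64(304.0), np.float64(0.25)), (np.float64(11.08), np.float64(304.0), np.float64(-0.75)), (np.float64(11.09), np.float64(302.5), np.float64(0.25))]
```

>>> step_arm(commands=[-1,0,0,0,-6.9,-1,0,0,0,-6.9,-1,0,0,0,-6.9,-1,0,0,0,-6.9,-1,0,0,0,-6.9,-1,0,0,0,-6.9,-1,0,0,0,-6.9,-1,0,0,0,-6.9,-1,0,0,0,-6.9,-1,0,0,0,-6.9,-1,0,0,0,-6.9,-1,0,0,0,-6.9,-1,0,0,0,-3])

```text
time_s: 7.67
position: [0.5813, -0.0426, 0.3931]
tcp_rot: [-0.006, 0.996, 0.091, 0.007]
contact_force: [-0.1, -0.3, -0.2]
gripper_width: 1.002
```

```bash
python3 go.py -3.7 -114.7 180 -2.67
```

```text
t 7.67 grasp rest mm [133.   40.4 238.1] jaw ang rest 0.0 tilt [0.0128 0.0129] w 1.002 F [-0.1 -0.3 -0.2]
tool cm [-13.75  15.56   5.44] turn 2.67 q7 -0.0
```

>>> step_arm(commands=[-1,-2.5,2.8,0,0.9,-1,-2.5,2.8,0,0.9,-1,-2.5,2.8,0,0.9,-1,-2.5,2.8,0.5,0,-1,-1.5,1.9,1,0,-1,-0.5,0.8,1,0,-1,0,0,0.5,0,-1,0,0,0,0,-1,0,0,0,0])

```text
time_s: 8.42
position: [0.4852, -0.1941, 0.3639]
tcp_rot: [-0.008, 0.997, 0.075, 0.012]
contact_force: [-0.3, 0.2, -0.3]
gripper_width: 0.997
```

```bash
python3 go.py -3.7 -114.7 140 -2.67
```

```text
t 8.42 grasp rest mm [ 12.6 -90.9 209. ] jaw ang rest -1.86 tilt [0.0237 0.017 ] w 0.997 F [-0.3  0.2 -0.3]
tool cm [-1.73  2.52  6.83] turn 0.81 q7 0.33
```

>>> step_arm(commands=[-1,0,-4,0,0,-1,0,-4,0,0,-1,0,-4,0,0,-1,0,-4,0,0,-1,0,-4,0,0,-1,0,-4,0,0,-1,0,-4,0,0,-1,0,0,0,0,-1,0,0,0,0])

```text
time_s: 9.17
position: [0.4458, 0.1065, 0.3752]
tcp_rot: [-0.012, 0.995, 0.091, 0.022]
contact_force: [1.2, -1.4, 0.0]
gripper_width: 0.999
```

```bash
python3 go.py -3.7 -114.7 140 -2.67
```

```text
t 9.17 grasp rest mm [ 31.6 213.1 220.4] jaw ang rest 0.0 tilt [0.0418 0.0285] w 0.999 F [ 1.2 -1.4  0. ]
tool cm [-3.9  32.94  7.19] turn 2.67 q7 -0.2
```

>>> step_arm(commands=[-1,0,4,0,0,-1,0,4,0,0,-1,0,4,0,0,-1,0,4,0,0,-1,0,0,0,0,-1,0,0,0,0])

```text
time_s: 9.67
position: [0.4806, -0.0439, 0.3756]
tcp_rot: [-0.015, 0.994, 0.106, 0.027]
contact_force: [-0.7, 0.7, -1.0]
gripper_width: 0.999
```

```bash
python3 go.py -3.7 -114.7 140 -2.67
```

```text
t 9.67 grasp rest mm [ 40.1  59.6 220.9] jaw ang rest 1.63 tilt [0.0511 0.0349] w 0.999 F [-0.7  0.7 -1. ]
tool cm [-5.33 17.48  7.39] turn 4.3 q7 0.15
```

>>> step_arm(commands=[-1,0,0,0,0,-1,0,0,0,0,-1,0,0,0,0,-1,0,0,0,0])

```text
time_s: 10.0
position: [0.481, -0.042, 0.3759]
tcp_rot: [-0.015, 0.994, 0.107, 0.027]
contact_force: [-0.5, 0.3, -0.8]
gripper_width: 0.996
```

```bash
python3 go.py -3.7 -114.7 140 -2.67; python3 -c "
from cell import *
s=sense();print(s['joint_positions'].round(3),s['tau'].round(2))"
```

```text
t 10.0 grasp rest mm [ 40.9  61.6 221.2] jaw ang rest 1.77 tilt [0.0512 0.0364] w 0.996 F [-0.5  0.3 -0.8]
tool cm [-5.47 17.68  7.38] turn 4.44 q7 0.15
[ 0.745  0.148 -0.774  2.004  0.082  0.981  0.149] [  0.26 -24.09  -2.22 -23.49  -0.06  -0.19  -0.  ]
```

>>> step_arm(commands=[-1,-0.5,1,0,0,-1,-0.5,1,0,0,-1,-0.5,1,0,0,-1,-0.5,1,0,0,-1,-0.5,1,0,0,-1,-0.5,1,0,0,-1,0,1,0,0,-1,0,1,0,0])

```text
time_s: 10.67
position: [0.4694, -0.1157, 0.3728]
tcp_rot: [-0.016, 0.992, 0.12, 0.028]
contact_force: [-0.8, 0.5, 0.6]
gripper_width: 1.0
```

```bash
python3 go.py -3.7 -114.7 140 -2.67; python3 -c "
from cell import *
s=sense();print(s['joint_positions'].round(3),s['tau'].round(2))"
```

```text
t 10.67 grasp rest mm [ 16.1  -8.4 218.1] jaw ang rest 3.33 tilt [0.0511 0.0386] w 1.0 F [-0.8  0.5  0.6]
tool cm [-3.05 10.69  7.38] turn 6.0 q7 0.35
[ 0.85   0.148 -0.72   2.005  0.063  0.98   0.345] [ -0.17 -25.49  -2.26 -22.85  -0.16  -0.14  -0.11]
```

>>> step_arm(commands=[-1,0,0,-3,0,-1,0,0,-3,0,-1,0,0,-3,0,-1,0,0,0,0])

```text
time_s: 11.0
position: [0.4655, -0.1212, 0.4635]
tcp_rot: [-0.019, 0.992, 0.121, 0.025]
contact_force: [1.5, 0.8, 0.6]
gripper_width: 0.996
```

```bash
python3 go.py -3.7 -114.7 140 -2.67; python3 -c "
from cell import *
s=sense();print(s['joint_positions'].round(3),s['tau'].round(2))"
```

```text
t 11.0 grasp rest mm [ 10.6 -12.3 308.8] jaw ang rest 3.38 tilt [0.0458 0.0431] w 0.996 F [1.5 0.8 0.6]
tool cm [-2.95 10.65 16.42] turn 6.05 q7 0.43
[ 0.896  0.037 -0.716  1.902 -0.029  1.175  0.433] [  0.74 -20.7    0.12 -23.18  -0.15   0.49   0.11]
```

>>> step_arm(commands=[-1,0,0,3,0,-1,0,0,3,0,-1,0,0,3,0,-1,0,0,0,0])

```text
time_s: 11.33
position: [0.4749, -0.1174, 0.3778]
tcp_rot: [-0.014, 0.992, 0.122, 0.033]
contact_force: [-0.5, -0.4, -1.0]
gripper_width: 0.998
```

```bash
python3 go.py -3.7 -114.7 140 -2.67; python3 -c "
from cell import *
s=sense();print(s['joint_positions'].round(3),s['tau'].round(2))"
```

```text
t 11.33 grasp rest mm [ 22.9 -11.8 223.2] jaw ang rest 3.51 tilt [0.0625 0.0361] w 0.998 F [-0.5 -0.4 -1. ]
tool cm [-3.85 10.27  7.87] turn 6.18 q7 0.35
[ 0.854  0.151 -0.725  1.991  0.067  0.98   0.347] [-5.200e-01 -2.672e+01 -2.940e+00 -2.656e+01 -1.000e-02 -9.700e-01
 -1.600e-01]
```

>>> step_arm(commands=[-1,0,0,-4,0,-1,0,0,-4,0,-1,0,0,-4,0,-1,0,0,0,0,-1,0,0,1,0,-1,0,0,1,0,-1,0,0,1,0,-1,0,0,1,0,-1,0,0,1,0,-1,0,0,1,0,-1,0,0,1,0,-1,0,0,1,0,-1,0,0,1,0,-1,0,0,1,0])

```text
time_s: 12.5
position: [0.4727, -0.1139, 0.39]
tcp_rot: [-0.02, 0.991, 0.128, 0.028]
contact_force: [0.9, 0.5, 0.0]
gripper_width: 1.0
```

```bash
python3 go.py -3.7 -114.7 140 -2.67; python3 -c "
from cell import *
s=sense();print(s['joint_positions'].round(3),s['tau'].round(2))"
```

```text
t 12.5 grasp rest mm [ 19.9  -6.  235.4] jaw ang rest 4.14 tilt [0.05   0.0466] w 1.0 F [0.9 0.5 0. ]
tool cm [-3.7  10.97  8.98] turn 6.81 q7 0.37
[ 0.866  0.134 -0.736  1.98   0.044  1.019  0.37 ] [  0.21 -25.38  -2.21 -24.01  -0.26   0.04   0.09]
```

>>> step_arm(commands=[-1,4,0,0,0,-1,4,0,0,0,-1,4,0,0,0,-1,4,0,0,0,-1,0,0,0,0])

```text
time_s: 12.92
position: [0.6234, -0.0745, 0.3776]
tcp_rot: [-0.022, 0.992, 0.124, 0.012]
contact_force: [-1.3, -0.1, 0.5]
gripper_width: 1.004
```

```bash
python3 go.py -3.7 -114.7 140 -2.67; python3 -c "
from cell import *
s=sense();print(s['joint_positions'].round(3),s['tau'].round(2))"
```

```text
t 12.92 grasp rest mm [170.4   6.4 222.8] jaw ang rest 3.7 tilt [0.0188 0.047 ] w 1.004 F [-1.3 -0.1  0.5]
tool cm [-18.4   11.26   7.28] turn 6.37 q7 0.09
[ 0.616  0.458 -0.708  1.656  0.273  1.121  0.093] [  0.74 -38.68  -6.37 -24.36   0.19  -0.18  -0.21]
```

>>> step_arm(commands=[-1,-4,0,0,0,-1,-4,0,0,0,-1,-4,0,0,0,-1,-4,0,0,0,-1,0,0,0,0])

```text
time_s: 13.33
position: [0.4653, -0.1113, 0.3611]
tcp_rot: [-0.03, 0.991, 0.127, 0.008]
contact_force: [-1.5, -0.7, -1.4]
gripper_width: 1.004
```

```bash
python3 go.py -3.7 -114.7 140 -2.67; python3 -c "
from cell import *
s=sense();print(s['joint_positions'].round(3),s['tau'].round(2))"
```

```text
t 13.33 grasp rest mm [  7.1   1.4 206.4] jaw ang rest 4.11 tilt [0.0088 0.0623] w 1.004 F [-1.5 -0.7 -1.4]
tool cm [-2.07 11.87  5.92] turn 6.78 q7 0.34
[ 0.887  0.178 -0.769  2.011  0.072  1.003  0.342] [ -0.46 -28.36  -4.08 -25.92  -0.49  -0.4    0.38]
```

>>> step_arm(commands=[-1,0,-1.5,0,0.8,-1,0,-1.5,0,0.8,-1,0,-1.5,0,0.8,-1,0,-1.5,0,0.8,-1,0,-1.5,0,0.8,-1,0,-1.5,0,0.8,-1,0,-1.5,0,0.8,-1,0,-1.5,0,0.8,-1,0,0,0,0])

```text
time_s: 14.08
position: [0.4335, 0.0058, 0.3614]
tcp_rot: [-0.028, 0.998, 0.061, 0.003]
contact_force: [-0.8, -0.1, -0.7]
gripper_width: 1.002
```

```bash
python3 go.py -3.7 -114.7 140 -2.67; python3 -c "
from cell import *
s=sense();print(s['joint_positions'].round(3),s['tau'].round(2))"
```

```text
t 14.08 grasp rest mm [ -4.  121.6 206.7] jaw ang rest -3.46 tilt [0.0024 0.0559] w 1.002 F [-0.8 -0.1 -0.7]
tool cm [ 1.39 23.92  5.37] turn -0.79 q7 0.02
[ 7.640e-01  7.400e-02 -8.650e-01  2.105e+00  1.000e-03  9.810e-01
  2.200e-02] [  0.62 -18.6   -0.56 -22.61  -0.09  -0.    -0.22]
```

>>> step_arm(commands=[-1,2.8,2.8,0,0,-1,2.8,2.8,0,0,-1,2.8,2.8,0,0,-1,2.8,2.8,0,0,-1,0,0,0,0])

```text
time_s: 14.5
position: [0.5602, -0.0957, 0.3513]
tcp_rot: [-0.022, 0.998, 0.065, 0.0]
contact_force: [-0.0, -1.2, 0.5]
gripper_width: 1.009
```

```bash
python3 go.py -3.7 -114.7 140 -2.67; python3 -c "
from cell import *
s=sense();print(s['joint_positions'].round(3),s['tau'].round(2))"
```

```text
t 14.5 grasp rest mm [101.1  -2.8 196.5] jaw ang rest -2.99 tilt [-0.0024  0.0447] w 1.009 F [-0.  -1.2  0.5]
tool cm [-9.91 11.96  5.09] turn -0.32 q7 0.03
[ 0.731  0.386 -0.747  1.815  0.247  1.054  0.028] [ -3.71 -34.44  -9.36 -22.55  -0.37  -0.15   0.04]
```

>>> step_arm(commands=[-1,-2.8,-2.8,0,0,-1,-2.8,-2.8,0,0,-1,-2.8,-2.8,0,0,-1,-2.8,-2.8,0,0,-1,0,0,0,0])

```text
time_s: 14.92
position: [0.4349, -0.0074, 0.3496]
tcp_rot: [-0.025, 0.998, 0.055, -0.001]
contact_force: [-0.7, 0.0, -0.6]
gripper_width: 1.003
```

```bash
python3 go.py -3.7 -114.7 140 -2.67; python3 -c "
from cell import *
s=sense();print(s['joint_positions'].round(3),s['tau'].round(2))"
```

```text
t 14.92 grasp rest mm [ -6.4 107.7 194.8] jaw ang rest -4.1 tilt [-0.0055  0.0506] w 1.003 F [-0.7  0.  -0.6]
tool cm [ 1.86 22.42  4.34] turn -1.43 q7 0.01
[ 0.786  0.104 -0.869  2.11   0.035  0.966  0.011] [ 9.200e-01 -2.112e+01 -1.040e+00 -2.376e+01 -2.700e-01 -1.600e-01
  1.000e-02]
```

>>> step_arm(commands=[-1,0,1.5,0,-0.1,-1,0,1.5,0,-0.1,-1,0,1.5,0,0,-1,0,1.5,0,0,-1,0,1.5,0,0,-1,0,1.5,0,0,-1,0,1.5,0,0,-1,0,1.5,0,0,-1,0,1.5,0,0,-1,0,1.5,0,0,-1,0,1.5,0,0,-1,0,1.5,0,0,-1,0,1.5,0,0,-1,0,1,0,0,-1,0,0,0,0])

```text
time_s: 16.17
position: [0.4552, -0.231, 0.3357]
tcp_rot: [-0.02, 0.998, 0.059, -0.003]
contact_force: [0.5, -0.1, -0.2]
gripper_width: 0.997
```

```bash
python3 go.py -3.7 -114.7 140 -2.67
```

```text
t 16.17 grasp rest mm [ -27.8 -117.4  180.8] jaw ang rest -3.74 tilt [-0.0083  0.0394] w 0.997 F [ 0.5 -0.1 -0.2]
tool cm [ 2.4  -0.26  4.08] turn -1.07 q7 0.37
```

>>> step_arm(commands=[-1,0.8,0,0.8,-0.5,-1,0.8,-0.1,0.8,-0.5,-1,0.8,-0.1,0.8,0,-1,0.2,0,0.8,0,-1,0,0,0.8,0,-1,0,0,0,0])

```text
time_s: 16.67
position: [0.4828, -0.2223, 0.2927]
tcp_rot: [-0.021, 0.997, 0.069, -0.003]
contact_force: [-0.5, 0.2, -0.4]
gripper_width: 1.001
```

```bash
python3 go.py -3.7 -114.7 104 -2.67; python3 shot.py 3; python3 - <<'E'
from m2h import *
c=np.load('scene3.npz')
print(tol(fit([c],[*toworld([.0019,.0052]),np.radians(7.8)],BLANK)))
E
```

```text
t 16.67 grasp rest mm [   0.9 -113.6  137.8] jaw ang rest -2.58 tilt [-0.0086  0.0415] w 1.001 F [-0.5  0.2 -0.4]
tool cm [-0.45  0.28  3.37] turn 0.09 q7 0.3
(array([2.8, 5.5]), np.float64(-2.59), np.float64(39.0))
```

View pics/scene3.png

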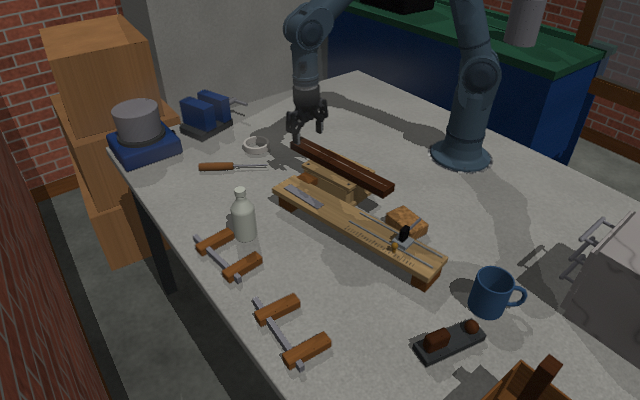

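>>> step_arm(commands=[-1,-0.25,0.05,1,0,-1,-0.2,0,1,0,-1,0,0,1,0,-1,0,0,0.4,0,-1,0,0,0,0])

```text
time_s: 17.18
position: [0.4774, -0.2229, 0.2576]
tcp_rot: [-0.019, 0.997, 0.068, -0.002]
contact_force: [-0.5, -0.2, 0.4]
gripper_width: 1.002
```

```bash
python3 go.py -3.2 -114.7 103 -2.63
```

```text
t 17.18 grasp rest mm [  -4.1 -113.7  102.7] jaw ang rest -2.66 tilt [-0.0061  0.0383] w 1.002 F [-0.5 -0.2  0.4]
tool cm [ 0.1   0.1  -0.03] turn -0.03 q7 0.27
```

>>> step_arm(commands=[1,0.1,0,0,0,1,0,0,0,0,1,0,0,0,0,1,0,0,0,0,1,0,0,0,0,1,0,0,0,0], force=60)

```text
time_s: 17.68
position: [0.4785, -0.223, 0.2576]
tcp_rot: [-0.019, 0.998, 0.068, -0.002]
contact_force: [-0.4, 0.1, -0.7]
gripper_width: 0.569
```

```bash
python3 go.py -1.5 -114.7 103 0
```

```text
t 17.68 grasp rest mm [  -3.1 -114.   102.7] jaw ang rest -2.67 tilt [-0.0063  0.0382] w 0.569 F [-0.4  0.1 -0.7]
tool cm [ 0.17  0.06 -0.03] turn -2.67 q7 0.27
```

>>> step_arm(commands=[1,0,-0.2,0,-0.7,1,0,-0.4,0,-0.7,1,0.1,-0.6,0,-0.7,1,0.1,-0.8,0,-0.5,1,0,-0.8,0,0,1,0,-0.8,0,0,1,0,0,0,0])

```text
time_s: 18.27
position: [0.4735, -0.184, 0.2589]
tcp_rot: [-0.019, 0.995, 0.093, -0.001]
contact_force: [0.4, 0.6, -2.5]
gripper_width: 0.568
```

```bash
python3 go.py 0 5.6 103 0
```

```text
t 18.27 grasp rest mm [ -0.9 -75.  104. ] jaw ang rest 0.21 tilt [-0.0058  0.0367] w 0.568 F [ 0.4  0.6 -2.5]
tool cm [ 0.12 -8.05  0.4 ] turn 0.21 q7 0.25
```

>>> step_arm(commands=[1,0,0,0.1,0,1,0,0,0.1,0,1,0,0,0.05,0])

```text
time_s: 18.52
position: [0.4736, -0.1825, 0.2573]
tcp_rot: [-0.018, 0.995, 0.094, -0.002]
contact_force: [-0.6, -0.0, 5.0]
gripper_width: 0.571
```

```bash
python3 go.py 0 5.6 103 0;python3 shot.py 4; python3 - <<'E'
from m2h import *
c=np.load('scene4.npz')
print(tol(fit([c],[*toworld([.000,.044]),RP[2]],BLANK)))
E
```

```text
t 18.52 grasp rest mm [ -0.7 -73.7 102.4] jaw ang rest 0.36 tilt [-0.0067  0.0358] w 0.571 F [-0.6 -0.   5. ]
tool cm [ 0.12 -7.92  0.23] turn 0.36 q7 0.25
(array([-1.6, 55.5]), np.float64(-0.44), np.float64(36.4))
```

View pics/zscene4.png

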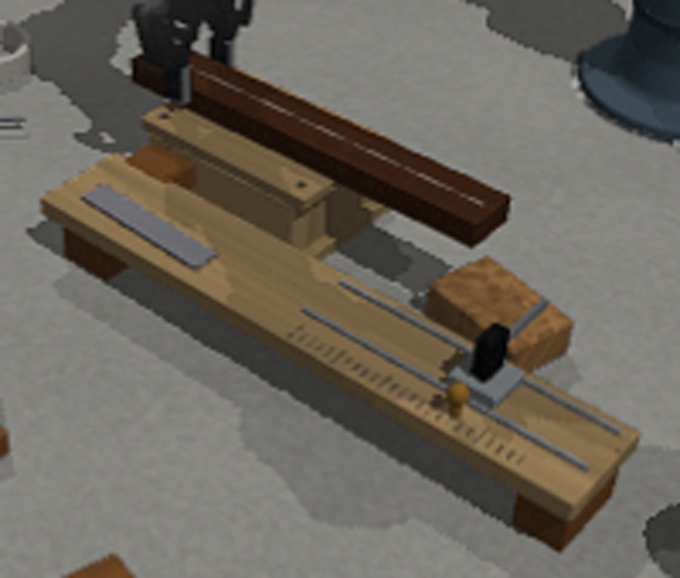

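>>> step_arm(commands=[1,0,-0.9,0.04,0.1,1,0,-0.9,0.04,0.1,1,0,-0.9,0.04,0,1,0,-0.9,0.04,0])

```text
time_s: 18.95
position: [0.4679, -0.1496, 0.2577]
tcp_rot: [-0.016, 0.996, 0.089, 0.001]
contact_force: [0.2, -2.7, 2.1]
gripper_width: 0.57
```

```bash
python3 go.py 0 5.6 102.4 0
```

```text
t 18.95 grasp rest mm [  0.3 -41.  102.8] jaw ang rest -0.28 tilt [-0.0012  0.032 ] w 0.57 F [ 0.2 -2.7  2.1]
tool cm [-0.06 -4.65  0.18] turn -0.28 q7 0.18
```

>>> step_arm(commands=[1,0,-0.9,0.06,-0.1,1,0,-0.9,0.06,-0.1,1,0,-0.7,0.06,0,1,0,0,0.06,0])

```text
time_s: 19.28
position: [0.4637, -0.1203, 0.2576]
tcp_rot: [-0.015, 0.996, 0.093, 0.002]
contact_force: [0.1, -2.3, 5.0]
gripper_width: 0.568
```

```bash
python3 go.py 0 5.6 102.4 0
```

```text
t 19.28 grasp rest mm [  2.  -11.8 102.6] jaw ang rest 0.17 tilt [0.0021 0.0298] w 0.568 F [ 0.1 -2.3  5. ]
tool cm [-0.2  -1.74  0.07] turn 0.17 q7 0.13
```

```bash
cat > mb.py <<'E'
from m2h import *
import sys
n=sys.argv[1];y=float(sys.argv[2])/1000
# blank leading part; origin at blank centre
L=np.vstack([rect(-.025,.025,-.06,.18,.104,'abd'),rect(-.025,.025,.179,.18,.104,'d',step=.0005)])
t=np.load(f'top{n}.npz');s=np.load(f'scene{n}.npz')
for nm,cs in(('t',[t]),('s',[s]),('ts',[t,s])):
    r=fit(cs,[*toworld([.0,y]),RP[2]],L,(.004,.005,.015));x,yy=tol(r)[0];a=r[0][2]-RP[2]
    print(nm,tol(r),'end',round(x-180*np.sin(a),1),round(yy+180*np.cos(a),1))
for nm,c in(('s',s),('t',t)):
    W=torest(cloud(c));k=(abs(W[...,0])<.02)&(W[...,1]>-.02)&(W[...,1]<.5)&(abs(W[...,2]-.104)<.012)
    A=np.c_[W[k][:,:2],np.ones(k.sum())];co=np.linalg.lstsq(A,W[k][:,2],rcond=None)[0];print(nm,'plane slopes',co.round(4),k.sum(),'ymax',np.sort(W[k][:,1])[-5:].round(4))
E
python3 shot.py 5; python3 mb.py 5 107.5
```

```text
t (array([  0.2, 106. ]), np.float64(-0.31), np.float64(54.7)) end 1.2 286.0
s (array([  2.1, 115.4]), np.float64(-0.37), np.float64(42.7)) end 3.3 295.4
ts (array([  1.1, 107.7]), np.float64(0.04), np.float64(90.2)) end 1.0 287.7
s plane slopes [ 0.0116 -0.0049  0.1058] 979 ymax [0.2879 0.2879 0.2882 0.2883 0.2888]
t plane slopes [ 0.015  -0.0021  0.1043] 1299 ymax [0.2843 0.2843 0.2855 0.2856 0.2857]
```

View pics/zscene5.png

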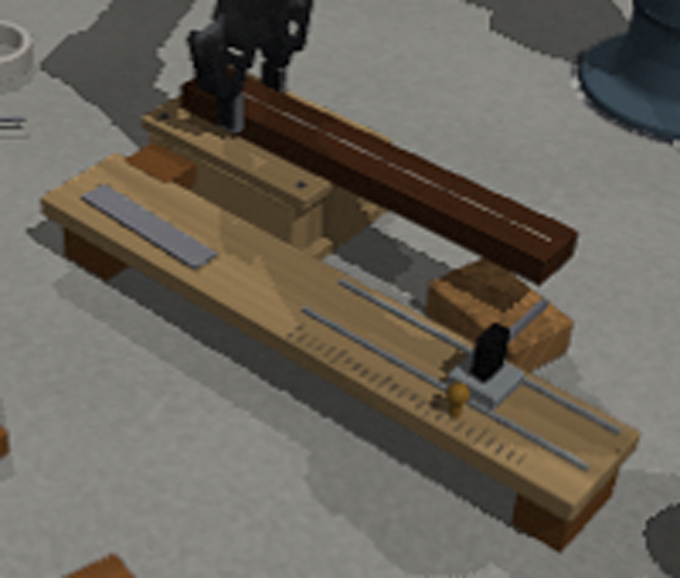

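View pics/ztop5.png

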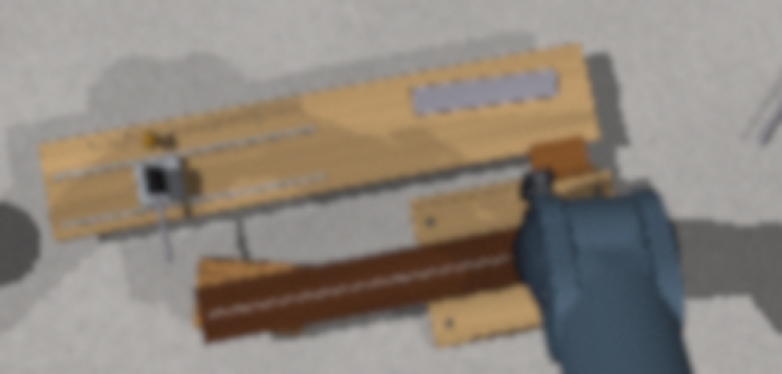

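```bash
python3 - <<'E'
from m2h import *
for n in('0','3','5'):
  for nm in('scene','top'):
    c=np.load(f'{nm}{n}.npz');W=torest(cloud(c));im=c['image'].astype(int)
    for nme,(x,y0,y1,z) in dict(blank=(.018,-.1 if n!='5' else .0,.16 if n!='5' else .27,.104)).items():
        k=(abs(W[...,0]-.001)<x)&(W[...,1]>y0)&(W[...,1]<y1)&(abs(W[...,2]-z)<.01)
        A=np.c_[W[k][:,:2],np.ones(k.sum())];print(n,nm,np.linalg.lstsq(A,W[k][:,2],rcond=None)[0].round(4),k.sum())
    k=(abs(W[...,0]-.045)<.012)&(W[...,1]>-.08 if n!='5' else W[...,1]>.03)&(W[...,1]<.085)&(abs(W[...,2]-.08)<.008)
    A=np.c_[W[k][:,:2],np.ones(k.sum())];print('  rest+x',np.linalg.lstsq(A,W[k][:,2],rcond=None)[0].round(4),k.sum())
E
```

```text
0 scene [ 0.0072 -0.0022  0.1052] 616
  rest+x [-0.0164 -0.0011  0.0818] 277
0 top [ 0.0083 -0.0015  0.104 ] 1086
  rest+x [-0.0172  0.0058  0.0807] 441
3 scene [-1.000e-04 -1.500e-03  1.052e-01] 621
  rest+x [-0.0184  0.0019  0.0819] 279
3 top [-0.0056  0.0003  0.104 ] 1086
  rest+x [-0.0074 -0.0008  0.0802] 439
5 scene [ 0.0098 -0.0017  0.1055] 773
  rest+x [ 0.0143 -0.0072  0.081 ] 98
5 top [ 0.0162 -0.0025  0.1044] 1100
  rest+x [0.0092 0.0156 0.0784] 147
```

>>> step_arm(commands=[1,-0.05,-0.6,0.06,0,1,-0.05,-0.6,0.06,0,1,-0.05,-0.4,0.06,0,1,0,0,0.06,0,1,0,0,0.06,0])

```text
time_s: 19.8
position: [0.4614, -0.1064, 0.2577]
tcp_rot: [-0.013, 0.996, 0.092, 0.004]
contact_force: [-0.9, -2.8, 8.0]
gripper_width: 0.57
```

```bash
python3 go.py 0 5.6 102.4 0; python3 shot.py 6; python3 mb.py 6 122; python3 m5.py 6|head -6; python3 m7.py >/dev/null; sed 's/(.0.,.226),(.2.,.3055)/("6",.3055),/' m7.py > m8.py; python3 m8.py
```

```text
t 19.8 grasp rest mm [  2.6   1.5 102.8] jaw ang rest 0.06 tilt [0.0053 0.0257] w 0.57 F [-0.9 -2.8  8. ]
tool cm [-0.26 -0.41  0.04] turn 0.06 q7 0.1
t (array([  0.6, 119.2]), np.float64(-0.42), np.float64(54.6)) end 1.9 299.2
s (array([  3.2, 128.4]), np.float64(-0.44), np.float64(43.0)) end 4.6 308.4
ts (array([  2. , 121.1]), np.float64(0.05), np.float64(90.4)) end 1.9 301.1
s plane slopes [ 0.0053 -0.0069  0.106 ] 997 ymax [0.3011 0.3012 0.3013 0.3017 0.3021]
t plane slopes [ 0.0084 -0.0039  0.1044] 1282 ymax [0.2979 0.2985 0.2987 0.2989 0.2994]
t (array([123.4, 301. ]), np.float64(-0.0), np.float64(53.0))
t (array([122.1, 299.3]), np.float64(0.05), np.float64(34.6))
s (array([128.1, 306.4]), np.float64(-0.02), np.float64(37.7))
s (array([126.2, 305.8]), np.float64(0.02), np.float64(36.3))
ts (array([125.4, 304.2]), np.float64(0.01), np.float64(77.6))
ts (array([125.9, 305.2]), np.float64(0.03), np.float64(65.0))
6 scene [(np.float64(10.09), np.float64(305.0), np.float64(-0.5)), (np.float64(10.1), np.float64(304.5), np.float64(-0.25)), (np.float64(10.23), np.float64(305.0), np.float64(-0.25)), (np.float64(10.26), np.float64(304.5), np.float64(0.0))]
6 top [(np.float64(10.76), np.float64(301.5), np.float64(0.25)), (np.float64(10.85), np.float64(301.5), np.float64(-0.75)), (np.float64(10.89), np.float64(301.0), np.float64(0.25)), (np.float64(10.93), np.float64(302.5), np.float64(0.25))]
```

View pics/ztop6.png

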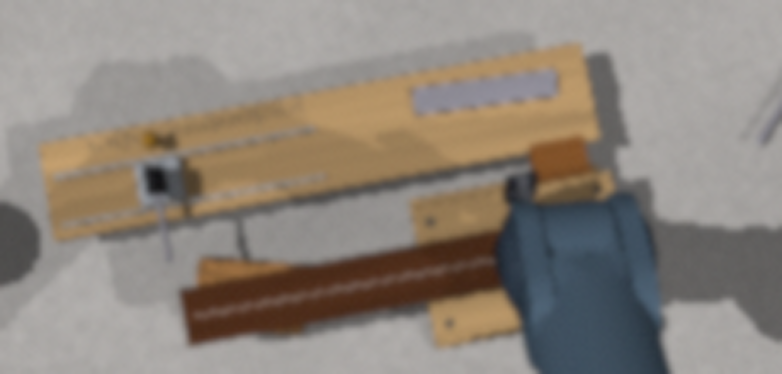

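View pics/zscene6.png

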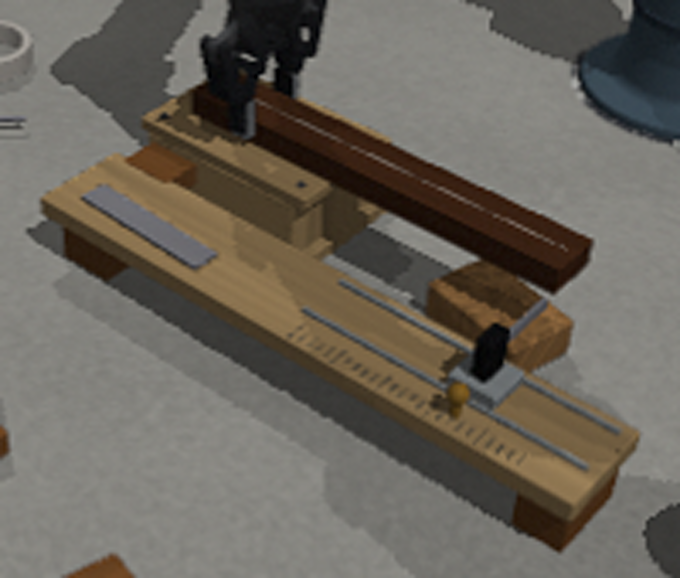

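```bash
python3 - <<'E'
from m2h import *
f=12
for k,n in(('top','6'),('scene','6')):
    c=np.load(f'{k}{n}.npz');im=c['image'][...,::-1]
    u,v=proj(c,[[*toworld([.06,.300]),.095]])[0];w,h=(44,36);a,b=int(u)-w//2,int(v)-h//2
    big=cv2.convertScaleAbs(cv2.resize(im[b:b+h,a:a+w],None,fx=f,fy=f,interpolation=0),alpha=1.4,beta=10)
    def line(p,q,col):
        P=proj(c,[[*toworld(p[:2]),p[2]],[*toworld(q[:2]),q[2]]]);P=np.round((P-[a,b]+.5)*f).astype(int);cv2.line(big,tuple(map(int,P[0])),tuple(map(int,P[1])),col,1)
    for y,col in((.301,(0,255,0)),(.305,(0,0,255))):
        line((.053,y,.092),(.112,y,.092),col)
        line((-.023,y,.104),(.027,y,.104),col)
    cv2.imwrite(f'pics/tip_{k}.png',big)
    print(k,a,b)
E
```

```text
top 228 225
scene 394 200
```

View pics/tip_top.png

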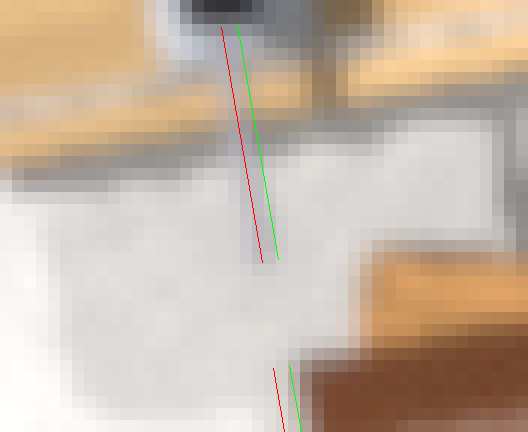

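View pics/tip_scene.png

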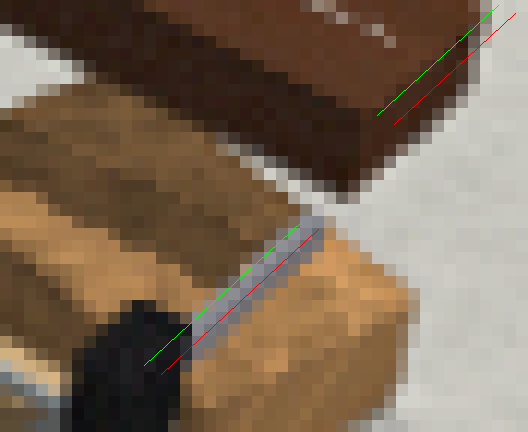

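>>> step_arm(commands=[1,-0.1,-0.25,0.07,0,1,-0.1,-0.25,0.07,0,1,0,0,0.07,0,1,0,0,0.07,0])

```text
time_s: 20.23
position: [0.4605, -0.104, 0.258]
tcp_rot: [-0.01, 0.996, 0.091, 0.005]
contact_force: [-1.4, -1.6, 7.2]
gripper_width: 0.572
```

```bash
python3 go.py 0 5.6 102.4 0; python3 shot.py 7; python3 mb.py 7 125;python3 - <<'E'
from m2h import *
f=12
out=[]
for k,n in(('top','7'),('scene','7')):
    c=np.load(f'{k}{n}.npz');im=c['image'][...,::-1]
    u,v=proj(c,[[*toworld([.05,.300]),.095]])[0];w,h=(32,44);a,b=int(u)-w//2,int(v)-h//2
    big=cv2.convertScaleAbs(cv2.resize(im[b:b+h,a:a+w],None,fx=f,fy=f,interpolation=0),alpha=1.4,beta=10)
    def line(p,q,col):
        P=proj(c,[[*toworld(p[:2]),p[2]],[*toworld(q[:2]),q[2]]]);P=np.round((P-[a,b]+.5)*f).astype(int);cv2.line(big,tuple(map(int,P[0])),tuple(map(int,P[1])),col,1)
    for y,col in((.301,(0,255,0)),(.305,(0,0,255))):
        line((.053,y,.094),(.112,y,.094),col)
        line((-.023,y,.104),(.027,y,.104),col)
        line((-.023,y,.080),(.027,y,.080),col)
    out.append(big)
cv2.imwrite('pics/tip7.png',np.hstack(out))
E
```

```text
t 20.23 grasp rest mm [  2.5   3.2 103.1] jaw ang rest -0.07 tilt [0.0081 0.0209] w 0.572 F [-1.4 -1.6  7.2]
tool cm [-0.25 -0.24  0.07] turn -0.07 q7 0.09
t (array([  0.4, 120.8]), np.float64(-0.63), np.float64(54.6)) end 2.4 300.8
s (array([  3. , 130.6]), np.float64(-1.1), np.float64(43.0)) end 6.4 310.6
ts (array([  1.7, 123. ]), np.float64(-0.4), np.float64(89.9)) end 3.0 303.0
s plane slopes [ 0.0178 -0.0101  0.1063] 989 ymax [0.3027 0.3028 0.3028 0.3029 0.303 ]
t plane slopes [ 0.0075 -0.007   0.1047] 1277 ymax [0.2995 0.2999 0.3    0.3003 0.3003]
```

View pics/tip7.png

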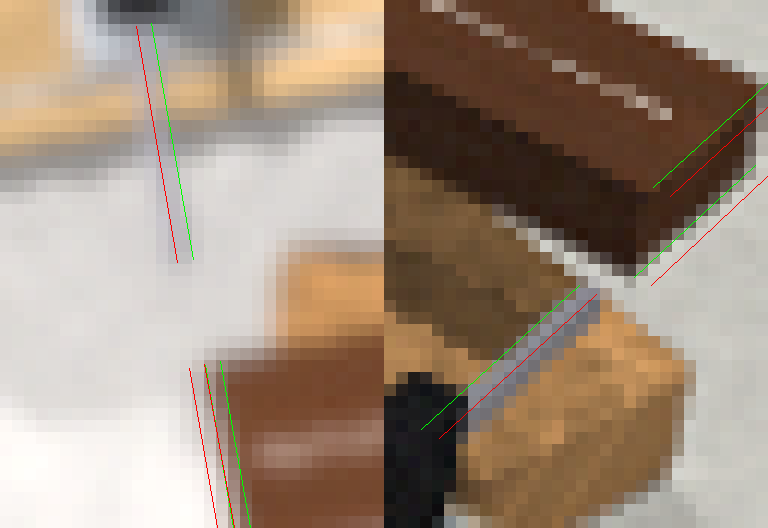

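>>> step_arm(commands=[1,0,0,0.1,0,1,0,0,0.15,0,1,0,0,0.15,0,1,0,0,0.15,0], force=25)

```text
time_s: 20.67
position: [0.4617, -0.1036, 0.2573]
tcp_rot: [-0.009, 0.996, 0.091, 0.002]
contact_force: [-3.5, -2.0, 16.7]
gripper_width: 0.571
```

```bash
python3 go.py 0 5.6 102.4 0; python3 shot.py 8; python3 mb.py 8 124; python3 -c "
from cell import *
print(sense()['moment'])"
```

```text
t 20.67 grasp rest mm [  2.8   3.  102.3] jaw ang rest -0.07 tilt [0.0022 0.0175] w 0.571 F [-3.5 -2.  16.7]
tool cm [-0.28 -0.26 -0.  ] turn -0.07 q7 0.08
t (array([  0.4, 120.7]), np.float64(-0.6), np.float64(54.6)) end 2.3 300.7
s (array([  3. , 129.6]), np.float64(-1.01), np.float64(43.6)) end 6.2 309.6
ts (array([  2.3, 122.3]), np.float64(0.08), np.float64(90.1)) end 2.1 302.3
s plane slopes [ 0.0078 -0.0052  0.1058] 992 ymax [0.3023 0.3024 0.3026 0.3028 0.303 ]
t plane slopes [-0.0005 -0.0012  0.1039] 1279 ymax [0.2995 0.2996 0.2998 0.3004 0.3005]
[-0.0278679   1.31659119  0.14780275]
```

```bash
cat > my.py <<'E'
from m2h import *
import sys
n=sys.argv[1];y=float(sys.argv[2])/1000
t=np.load(f'top{n}.npz');s=np.load(f'scene{n}.npz')
AB=rect(-.025,.025,-.06,.175,.104,'ab')
A=rect(-.025,.025,-.06,.175,.104,'a');B=rect(-.025,.025,-.06,.175,.104,'b');BB=rect(-.025,.025,-.05,.175,.080,'b')
D=rect(-.023,.023,-.06,.18,.104,'d',step=.0005)
def f2(cs,M,free,p0):
    gs=[cv2.GaussianBlur(c['image'].astype(np.float32),(0,0),.7) for c in cs]
    best=(-1,)
    for a in np.radians(np.arange(-1.5,1.51,.1)):
        for x in np.arange(-.003,.0061,.0005):
            q=[*toworld([x,y]),RP[2]+a];sc=sum(score(c,g,q,M) for c,g in zip(cs,gs))
            if sc>best[0]:best=(sc,round(x*1e3,1),round(np.degrees(a),2))
    return best
for nm,cs in(('t',[t]),('s',[s])):
    print(nm,'AB',f2(cs,AB,0,0),'A',f2(cs,A,0,0),'B',f2(cs,B,0,0))
for nm,c in(('t',t),('s',s)):
    g=cv2.GaussianBlur(c['image'].astype(np.float32),(0,0),.7)
    r=[(score(c,g,[*toworld([.002,yy]),RP[2]],D),round((yy+.18)*1e3,1)) for yy in np.arange(y-.008,y+.008,.0005)]
    r.sort(reverse=True);print(nm,'end',[(round(float(a),1),float(b)) for a,b in r[:4]])
E
python3 my.py 8 122.4
```

```text
t AB (np.float32(52.07121), np.float64(0.5), np.float64(-0.3)) A (np.float32(53.15911), np.float64(-3.0), np.float64(-1.3)) B (np.float32(55.323), np.float64(2.0), np.float64(0.0))
s AB (np.float32(41.228867), np.float64(3.0), np.float64(-0.1)) A (np.float32(60.0), np.float64(1.0), np.float64(-1.5)) B (np.float32(22.457737), np.float64(3.0), np.float64(-0.1))
t end [(60.0, 300.4), (59.9, 300.9), (59.9, 299.9), (59.9, 301.4)]
s end [(47.3, 309.4), (46.4, 309.9), (45.0, 310.4), (44.9, 308.9)]
```

>>> step_arm(commands=[1,0,-0.25,0.13,-0.1,1,0,-0.25,0.13,0,1,0,0,0.13,0,1,0,0,0.13,0], force=30)

```text
time_s: 21.1
position: [0.4625, -0.1012, 0.2573]
tcp_rot: [-0.004, 0.996, 0.091, 0.0]
contact_force: [-3.2, -1.7, 15.5]
gripper_width: 0.567
```

```bash
python3 go.py 0 5.6 102.4 0; python3 shot.py 9; python3 mb.py 9 125|tail -2; python3 my.py 9 124.5; cat > tip.py <<'E'
from m2h import *
import sys
n=sys.argv[1]
f=12
out=[]
for k in('top','scene'):
    c=np.load(f'{k}{n}.npz');im=c['image'][...,::-1]
    u,v=proj(c,[[*toworld([.05,.300]),.095]])[0];w,h=(32,44);a,b=int(u)-w//2,int(v)-h//2
    big=cv2.convertScaleAbs(cv2.resize(im[b:b+h,a:a+w],None,fx=f,fy=f,interpolation=0),alpha=1.4,beta=10)
    def line(p,q,col):
        P=proj(c,[[*toworld(p[:2]),p[2]],[*toworld(q[:2]),q[2]]]);P=np.round((P-[a,b]+.5)*f).astype(int);cv2.line(big,tuple(map(int,P[0])),tuple(map(int,P[1])),col,1)
    for y,col in((.303,(0,255,0)),(.305,(0,0,255))):
        line((.053,y,.096),(.112,y,.096),col)
        line((-.023,y,.104),(.027,y,.104),col)
        line((-.023,y,.080),(.027,y,.080),col)
    out.append(big)
cv2.imwrite(f'pics/tip{n}.png',np.hstack(out))
E
python3 tip.py 9
```

```text
t 21.1 grasp rest mm [  3.3   4.  102.3] jaw ang rest 0.02 tilt [-0.0002  0.0088] w 0.567 F [-3.2 -1.7 15.5]
tool cm [-0.33 -0.16 -0.01] turn 0.02 q7 0.07
s plane slopes [ 0.0028 -0.004   0.1055] 1007 ymax [0.3037 0.3038 0.3038 0.3041 0.3049]
t plane slopes [ 0.0076 -0.0022  0.1041] 1266 ymax [0.3007 0.3012 0.3014 0.3015 0.3016]
t AB (np.float32(51.77376), np.float64(1.0), np.float64(0.0)) A (np.float32(52.53573), np.float64(-3.0), np.float64(-1.1)) B (np.float32(55.296032), np.float64(2.0), np.float64(0.1))
s AB (np.float32(41.359142), np.float64(3.5), np.float64(0.1)) A (np.float32(60.0), np.float64(1.0), np.float64(-1.5)) B (np.float32(22.718283), np.float64(3.5), np.float64(0.1))
t end [(60.0, 301.5), (60.0, 302.0), (59.9, 301.0), (59.9, 302.5)]
s end [(48.7, 310.0), (47.6, 310.5), (46.9, 309.5), (45.9, 311.0)]
```

View pics/tip9.png

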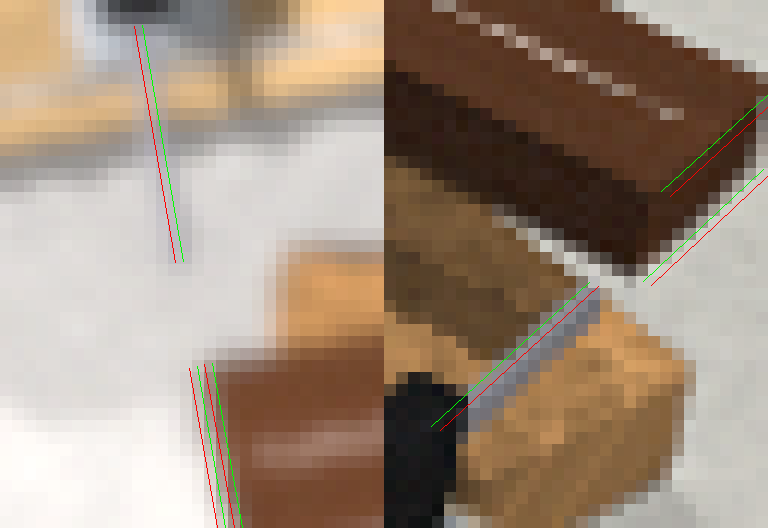

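>>> step_arm(commands=[1,0,-0.4,0.13,0,1,0,-0.05,0.13,0])

```text
time_s: 21.37
position: [0.4629, -0.0982, 0.2572]
tcp_rot: [-0.002, 0.996, 0.09, 0.0]
contact_force: [-3.5, 0.7, 15.0]
gripper_width: 0.572
```

```bash
python3 go.py 0 5.6 102.4 0
```

```text
t 21.37 grasp rest mm [  4.3   6.3 102.3] jaw ang rest -0.08 tilt [0.0005 0.0049] w 0.572 F [-3.5  0.7 15. ]
tool cm [-0.43  0.07 -0.02] turn -0.08 q7 0.06
```

>>> step_arm(commands=[1,0,0,0.12,0,1,0,0,0.12,0])

```text
time_s: 21.53
position: [0.4633, -0.0978, 0.2573]
tcp_rot: [-0.002, 0.996, 0.091, -0.001]
contact_force: [-4.3, -2.6, 13.9]
gripper_width: 0.568
```

```bash
python3 go.py 0 5.6 102.4 0; python3 shot.py 10; python3 mb.py 10 126|tail -2; python3 my.py 10 126; python3 tip.py 10
```

```text
t 21.53 grasp rest mm [  4.3   6.3 102.3] jaw ang rest -0.06 tilt [-0.0018  0.0029] w 0.568 F [-4.3 -2.6 13.9]
tool cm [-0.43  0.07 -0.01] turn -0.06 q7 0.05
s plane slopes [ 0.0044 -0.0048  0.1058] 1001 ymax [0.3063 0.3064 0.3064 0.3067 0.3072]
t plane slopes [-0.0011  0.0004  0.1038] 1250 ymax [0.3027 0.3028 0.3034 0.3036 0.3038]
t AB (np.float32(51.44481), np.float64(2.0), np.float64(0.0)) A (np.float32(52.47715), np.float64(-3.0), np.float64(-1.5)) B (np.float32(55.2979), np.float64(3.0), np.float64(0.2))
s AB (np.float32(41.496925), np.float64(4.5), np.float64(0.1)) A (np.float32(60.0), np.float64(3.0), np.float64(-1.5)) B (np.float32(22.993853), np.float64(4.5), np.float64(0.1))
t end [(59.9, 304.0), (59.9, 304.5), (59.8, 303.5), (59.8, 303.0)]
s end [(47.7, 312.0), (47.4, 312.5), (45.9, 313.0), (45.0, 311.5)]
```

View pics/tip10.png

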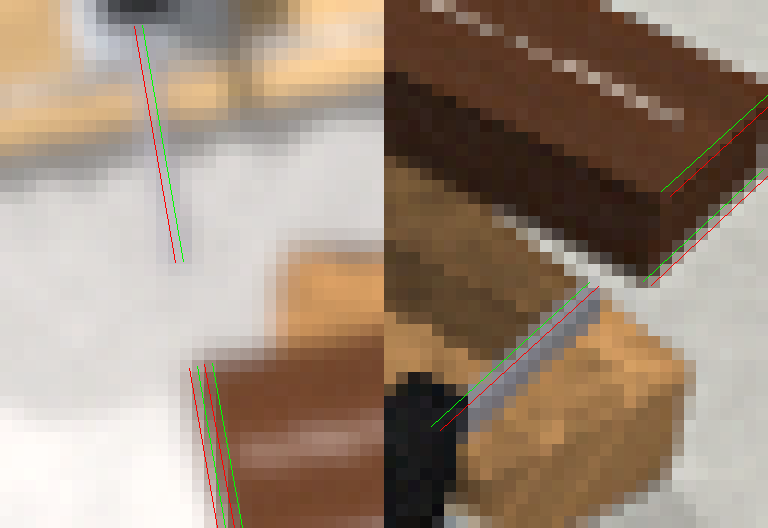

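View pics/scene10.png

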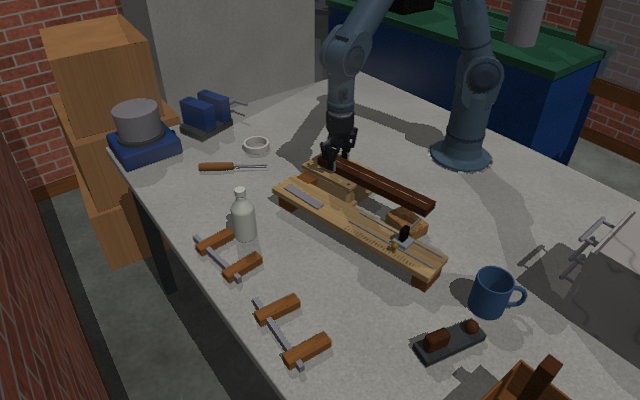

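```bash
python3 -c "
from cell import *
print(job_done()); s=sense(); print(s['time_s'],s['position'],s['contact_force'])"
```

```text
the job is handed in; nothing more can be done
None
the job is handed in; nothing more can be done
```

I set the pointer level with the brass pin, then slid the blank out to it. I handed the job in at about 21.6 s, with the blank still gripped (30 N) and pressed down at about 14 N.

Positions below are measured outward from the rest's origin, along its y axis:

| Check | Result |
|---|---|
| Pin | 305.4 mm |
| Pointer | about 304.8 mm, judged from both cameras. The top camera's tab fits alone were noisier, at 299–304 mm. |
| Blank's leading end | 304.0 mm (top camera fit), about 304.5–304.8 mm (read from an enlarged scene-camera picture), 305.7 mm (arm position) |
| Squareness | within about 0.1–0.2° of the rest; the fits to one long edge alone hit their search limit and were ignored |
| Flatness | back to its starting slope, within the measurement noise |
| Clearance | blank about 23–26 mm clear of the pointer tip |
| Other things on the bench | nothing looked moved in the last scene picture; I did not measure them |

- **Lift and pitch on the way:** the tool's tilt drifted as it moved. The blank's inner end rose about 1.3 mm early in the slide. Near the end the blank pitched about 0.5° nose-down. I corrected both, the second by easing the grip and pressing down harder.
- **Sideways drift:** the blank ended about 2–4 mm off the rest's middle line; it started about 2 mm off.
- **Scene-camera end fit:** the automatic fit gave 312 mm for the blank's end because it locked onto a different edge. I did not use it.

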